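Stack a filter on a leaning post and key its cap

TASK

Build up the filter on the leaning post of the stand: first the perforated support plate, hub upward, then the spacer sleeve, and then the clamp cap with its grip bar upward, each slid fully home and let go before the next. The flat tang at the end of the post may be turned some way to either side, so rest the cap lightly on it and turn the cap until it drops over the tang and sits flat on the sleeve, without forcing it. Leave the bottles, vials and the pot standing where they are.

Things in the scene. Friction and masses are not known exactly. Their poses are not given: they have to be found in the camera images.
- stand: Dark steel base plate, 150 x 120 x 12 mm, fixed to the table, with a grey pillar that carries the seat. Origin at the centre of the underside; z up; -x is the side to which the post leans (roughly to the robot's left). The pillar, seat, post and tang belong to it.
- seat: Fixed round aluminium seat plate, 90 mm across, 12 mm thick, on the stand's pillar. Origin at the centre of its upper face, 85 mm above the table; z is the axis of the post, leaning 25 degrees from vertical; y is horizontal; x points up the slope. The steel post stands on it along z: round, 18 mm in diameter, from 0 to 54 mm, then a flat tang from 54 to 70 mm.
- tang_top (a point): Centre of the tang's end face, 70 mm up the post. The tang is 18 mm long, 8 mm thick, 16 mm high, centred on the axis. At the start its long direction lies anywhere within 0.6 rad either side of the seat's y axis: that angle is not reported (this point's axes are the seat's) and must be felt or seen. The post can be turned, stiffly (about 0.6 N m of friction).
- support_plate: Bottom layer: perforated aluminium disc, 100 mm diameter and 8 mm thick, with a round hub 40 mm in diameter on top that reaches to 26 mm; a 22 mm hole runs through. Starts flat on the table, hub up. Origin at the centre of the underside, z along the hole, up. Seated: its origin is at the seat's origin. About 0.25 kg.
- spacer_sleeve: Middle layer: plain aluminium ring, 60 mm outside diameter, 22 mm hole, 30 mm high, the same both ways up. Starts flat on the table. Origin at the centre of the underside, z along the hole, up. Seated: origin 26 mm up the post from the seat. Weighs about 0.15 kg.
- clamp_cap: Square aluminium cap, 56 x 56 x 20 mm; on it a grip bar 62 long (along x), 14 thick, from 20 to 46 mm high. Blind slot below, parallel to the bar, 21 x 11 mm, 15 deep: goes over the tang with the bar within about 0.15 rad of it, either way round. Origin at the underside's centre, z up. Seated: 56 mm up the post, flat on the sleeve; resting across the tang it stands 14 mm higher. About 0.2 kg.
- hdpe_orange: Bystander, to be left standing: white bottle with a wide orange cap, 71 x 100 x 205 mm tall. Origin at the centre of the underside, z up.
- wash_bottle: Bystander, to be left standing: small translucent bottle with a white neck cap, 68 x 69 x 150 mm tall. Origin at the centre of the underside, z up.
- sample_vial_1: Bystander, to be left standing: clear vial with a black cap, 47 x 58 x 124 mm tall. Origin at the centre of the underside, z up.
- sample_vial_3: Bystander, to be left standing: clear vial with a black cap, 42 x 53 x 124 mm tall. Origin at the centre of the underside, z up.
- pill_pot_3: Bystander, to be left standing: small white screw-lid pot, 38 mm across, 58 mm tall. Origin at the centre of the underside, z up.
Things that resemble listed ones, but are neither listed nor needed, are in the scene too. Leave any yellow look-alike of the support_plate alone.

How it is judged (in metres and radians):
On the way, in this order (a step that is already met when the one before it is completed fails the run):
1. the support plate is home on the seat, hub up, and let go, with the sleeve not yet on the post (z of support_plate in the frame of seat between -0.004 and 0.004 m and x of support_plate in the frame of seat between -0.006 and 0.006 m and y of support_plate in the frame of seat between -0.006 and 0.006 m and angle between the z axis of support_plate and the z axis of seat, either way round below 0.1 rad and contact force between support_plate and the fingers below 0.1 N and distance between spacer_sleeve and seat above 0.1 m), for 0.2 s.
2. the spacer sleeve is home on the plate's hub and let go, with the cap not yet on (z of support_plate in the frame of seat between -0.004 and 0.004 m and x of support_plate in the frame of seat between -0.006 and 0.006 m and y of support_plate in the frame of seat between -0.006 and 0.006 m and angle between the z axis of each of support_plate, spacer_sleeve and the z axis of seat, either way round below 0.1 rad and z of spacer_sleeve in the frame of seat between 0.022 and 0.03 m and x of spacer_sleeve in the frame of seat between -0.006 and 0.006 m and y of spacer_sleeve in the frame of seat between -0.006 and 0.006 m and contact force between spacer_sleeve and the fingers below 0.1 N and distance between clamp_cap and seat above 0.1 m), for 0.2 s.
3. the cap is down over the tang, flat on the sleeve (z of support_plate in the frame of seat between -0.004 and 0.004 m and x of support_plate in the frame of seat between -0.006 and 0.006 m and y of support_plate in the frame of seat between -0.006 and 0.006 m and angle between the z axis of each of support_plate, spacer_sleeve, clamp_cap and the z axis of seat, either way round below 0.1 rad and z of spacer_sleeve in the frame of seat between 0.022 and 0.03 m and x of spacer_sleeve in the frame of seat between -0.006 and 0.006 m and y of spacer_sleeve in the frame of seat between -0.006 and 0.006 m and z of clamp_cap in the frame of seat between 0.052 and 0.06 m and x of clamp_cap in the frame of seat between -0.006 and 0.006 m and y of clamp_cap in the frame of seat between -0.006 and 0.006 m), for 0.2 s.
At the end, for the whole second after the job is handed in: Support plate, sleeve and cap stand on the post in this order, each within 4 mm of its seated height along the post (0, 26 and 56 mm from the seat), within 6 mm of the post's axis either way and square to it within 0.1 rad, released and at rest; the cap is over the tang (all of step 3 and linear speed of each of support_plate, spacer_sleeve, clamp_cap below 0.02 m/s); the robot touches nothing.
It fails at once if the cap is pressed on the stand or the stack with more than 60 N (contact force between clamp_cap and stand above 60 N or contact force between clamp_cap and spacer_sleeve above 60 N).
It fails at once if a bystander is tipped, or shifted by more than 40 mm (angle between any of hdpe_orange, wash_bottle, sample_vial_1, sample_vial_3, pill_pot_3's own z axis and vertical above 0.5 rad or distance of any of hdpe_orange, wash_bottle, sample_vial_1, sample_vial_3, pill_pot_3 from where it was at the start of the episode above 0.04 m).
It also fails if it takes over 72 s, if anything falls off the work surface, if the arm or the gripper's body presses on something with over 40 N, if the wrist force passes 120 N, or if a joint passes its speed limit or range.

ROBOT

A 6-joint arm with a two-finger parallel gripper is mounted at the origin on a cart in front of the work surface, level with it; the furniture and walls round the work are solid. World frame = base frame: x ahead of the robot, y to its left, z up, the work surface at z = 0. Lengths are in mm, angles in degrees, forces in N, time in s.
With the tool pointing down it reaches from about 425 to 950 mm from the base axis. Payload 14.7 kg.
Tool frame: the origin (TCP) lies at the very end of the fingers, on their centre line; the grasp point (between the pads) lies 19 mm behind it; x points along the fingers, z is the direction in which the jaws open and shut, and the axes are right-handed (so a half turn about x gives the same grasp; the last joint's range is limited). The gripper opens to 85 mm and grips with 20 to 120 N. Pads are 22 mm wide; open, the fingers measure 114 mm over their backs; the gripper's body (76 mm by 85 mm) begins 54 mm behind the grasp point. The pads swing forward as they close: fully open they stand 13 mm farther back than shut.
Start: joints at [-2.67, 27.513, 91.461, -0, 61.026, -2.67], TCP at [649.994, 0.021, 196.197] pointing down, gripper open.
Joint ranges: [-157.49, 157.49], [-46.99, 117.5], [13.45, 153.17], [-89.5, 269.5], [5.16, 153.95], [-167.48, 167.48]. Speed limits (degrees/s): [108.29, 108.29, 136.94, 172.46, 172.46, 172.46].

INTERFACE

Orientations are given as [roll, pitch, yaw] about the fixed x, y, z axes, in that order (R = Rz(yaw) Ry(pitch) Rx(roll)).
In Python, from workcell import ctrl gives the robot as it stands.
- The arm moves only by the tool move_arm, never from a script. Its argument "deltas" is a list of rows, each a list of 7 numbers: the closure, from -1 (fully open) to 1 (shut), so that 0 is half open, then the shift along the world's x, y, z each as a share of 0.04 m, from -1 to 1, then the turn, a rotation vector about the world's x, y, z each as a share of 0.08 rad, from -1 to 1. In form: [[fingers, x, y, z, rx, ry, rz], ...]. A call has 1 to 8 rows; each row shifts and turns the commanded pose from where the row before left it; what a row does not reach is not made up. A row lasts 1/12 s, in which the tool goes at most 41.7 mm and 7.16 degrees, less where a joint would pass 70% of its speed; a pose out of reach is approached as far as the arm can. A call with a number of a shift or a turn outside -1 to 1 is refused whole. A call with a gripper value outside its range is refused whole. The fingers move at their own pace and stop on an object; "grip_force" is the grip in N (left out, the last holds). Time passes only in rows, so rows that do not move let the fingers close. It gives the time, the measured TCP pose, the force and the opening at its end, in the units of the state.
- ctrl.get_state(): the state, without advancing time (a new reading comes with each control period).
- ctrl.read_camera(name): name is "scene" or "side" or "wrist"; returns the picture (400x640x3 uint8, red, green, blue); there is no depth.
- ctrl.calibration(name): a dict with "fx", "fy", "cx", "cy" (pixels), "R" (3x3) and "t" (3): a world point X has camera coordinates R X + t. Camera axes: x right, y down, z forward; pixel columns grow to the right and rows downward; lengths in mm; the calibration is good to about 2 mm. A picture is of the moment at which its call begins: read the wrist's pose just before it. calibration takes no time and is no camera call; for the wrist camera it gives the pose at the moment of the call.
- ctrl.finish_job(): hands the job in, once; it reports no verdict.
The state is a dict: "time": time; "qpos": joint angles; "qvel": joint speeds; "tau": joint torques, N m; "eef_pos": TCP position; "tool_rot": TCP orientation; "ft_force": force on the tool from outside, world axes, zero at the start; "moment": the same for the moment, N m; "finger_gap": finger opening in mm.
Only numpy, scipy, OpenCV 4.12 (cv2) and the standard library are available. Lean on these libraries where they do the work, as an engineer would, in place of code of your own. Each camera call takes 0.05 s, during which the arm holds its last target.

## Working session

There is one attempt and no reset: what is moved stays moved. The work goes in short steps, Python scripts to look and compute and a tool call to move; the robot and the scene stay as the last step left them, time stands still between calls to the robot, and variables do not carry over. Pictures are saved under pics/ and viewed, and the job is handed in when it is done.

Besides the shell and the picture viewer there is one more tool, called after "Call:" as a command line: name --pt "numbers of a row" for each row, then --argument value for the rest. move_arm: Moves the arm, as the interface text tells. Its arguments: {"type":"object","properties":{"deltas":{"type":"array"},"grip_force":{"type":"number"}},"required":["deltas"]}

```bash
mkdir -p pics; ls; cat > h.py <<'E'
import numpy as np, cv2
from workcell import ctrl
from scipy.spatial.transform import Rotation as Rn
def save(n,f):
    im=ctrl.read_camera(n); cv2.imwrite('pics/'+f+'.png',im[:,:,::-1]); return im
def ray(c,u,v):
    R=np.array(c['R']);t=np.array(c['t'])
    d=R.T@np.array([(u-c['cx'])/c['fx'],(v-c['cy'])/c['fy'],1.]); return -R.T@t,d
def onz(c,u,v,z):
    o,d=ray(c,u,v); return o+d*(z-o[2])/d[2]
def proj(c,X):
    X=np.atleast_2d(X); p=X@np.array(c['R']).T+np.array(c['t'])
    return np.c_[c['fx']*p[:,0]/p[:,2]+c['cx'],c['fy']*p[:,1]/p[:,2]+c['cy']]
E
python3 - <<'E'
from h import *
print(ctrl.get_state())
for n in ['scene','side','wrist']:
    print(n,ctrl.calibration(n)); save(n,n+'0')
E
```

```text
pics
{'time': 0.0, 'qpos': array([-2.66939580e+00,  2.75489689e+01,  9.14939477e+01, -1.77928812e-04,
        6.10258055e+01, -2.67182925e+00]), 'qvel': array([-0.0351187 , -0.09805723, -0.06007601, -0.00925037, -0.01321366,
       -0.00721945]), 'tau': array([ 2.41355090e-03, -9.50650907e+01, -4.30184269e+01, -5.27583288e-04,
        1.24796593e-02,  1.26860105e-04]), 'eef_pos': array([6.49546558e+02, 4.76842995e-02, 1.95581167e+02]), 'tool_rot': array([177.45786203,  89.93127775, 177.46038177]), 'ft_force': array([-0.47952681,  0.9408844 , -0.29975594]), 'moment': array([-0.01538868, -0.01617166, -0.04460974]), 'finger_gap': 85.35636180321958}
scene {'fx': 389.4802534971208, 'fy': 389.4802534971208, 'cx': 323.21793041353254, 'cy': 206.36318719474025, 'R': array([[-8.67011536e-01, -4.98288051e-01, -1.18592036e-04],
       [-2.53740933e-01,  4.41709102e-01, -8.60528098e-01],
       [ 4.28843252e-01, -7.46057697e-01, -5.09402962e-01]]), 't': array([542.040692  , 186.3817089 , 966.13827449])}
side {'fx': 447.32380280295024, 'fy': 447.32380280295024, 'cx': 320.66317889061906, 'cy': 198.754134024824, 'R': array([[ 0.84682122, -0.53184127,  0.0062199 ],
       [-0.29591651, -0.48082415, -0.82537359],
       [ 0.44195841,  0.6971033 , -0.5645527 ]]), 't': array([-425.47642044,  280.18096525, 1248.56412835])}
wrist {'fx': 295.88392629753184, 'fy': 295.88392629753184, 'cx': 315.97846694799847, 'cy': 207.32767685706034, 'R': array([[ 9.99999721e-01,  1.08176213e-04, -7.39171289e-04],
       [ 3.28330143e-04, -9.52415482e-01,  3.04802627e-01],
       [-6.71025786e-04, -3.04802785e-01, -9.52415252e-01]]), 't': array([-650.49654687,  -39.81524379,  379.61444331])}
```

View pics/scene0.png

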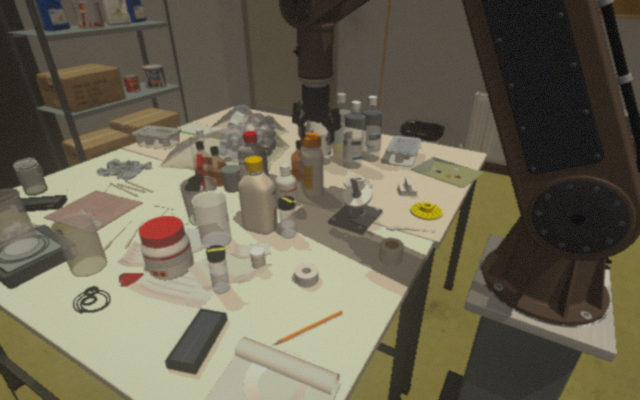

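View pics/side0.png

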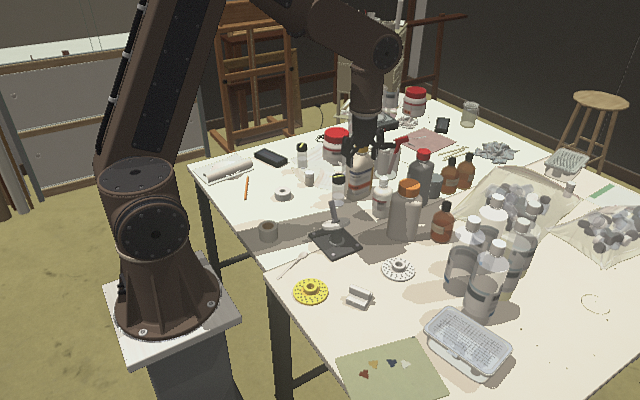

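View pics/wrist0.png

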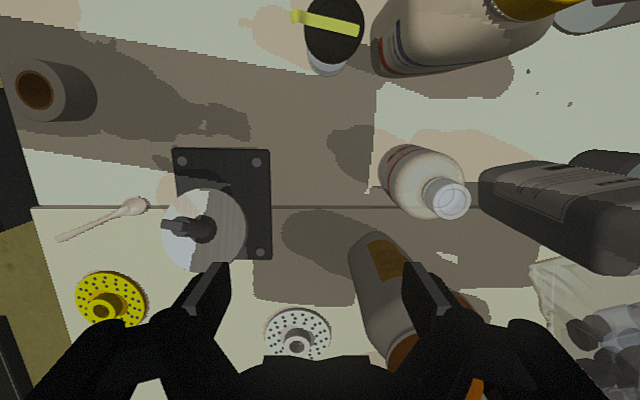

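```bash
python3 - <<'E'
from h import *
s=cv2.imread('pics/side0.png')
a=cv2.resize(s[165:345,240:450],None,fx=3.7,fy=3.3,interpolation=cv2.INTER_CUBIC); cv2.imwrite('pics/c1.png',a)
s=cv2.imread('pics/scene0.png')
a=cv2.resize(s[160:310,240:440],None,fx=4,fy=4,interpolation=cv2.INTER_CUBIC); cv2.imwrite('pics/c2.png',a)
c=ctrl.calibration('side'); d=ctrl.calibration('scene');w=ctrl.calibration('wrist')
print('plate',onz(c,398,269,0),onz(c,310,291,0),'cap',onz(c,359,297,20),'ring',onz(c,283,190,30),onz(d,306,270,30),'roll',onz(c,268,231,15),onz(d,391,250,15))
print('wr plate',onz(w,297,340,10),'base',[onz(w,*p,12) for p in [(173,149),(270,149),(271,259)]])
E
```

```text
plate [ 625.38633169 -244.54641343    0.        ] [ 352.22504588 -181.9229751     0.        ] cap [ 445.58058297 -288.95216894   20.        ] ring [514.63768679 281.86907709  30.        ] [510.69795238 284.17391715  30.        ] roll [365.91592115 110.09405148  15.        ] [365.5375966   84.19953468  15.        ]
wr plate [ 622.05883207 -248.09632213   10.        ] base [array([478.12096359,  36.05536879,  12.        ]), array([595.14239078,  36.0758209 ,  12.        ]), array([ 589.52740524, -111.4696418 ,   12.        ])]
```

View pics/c1.png

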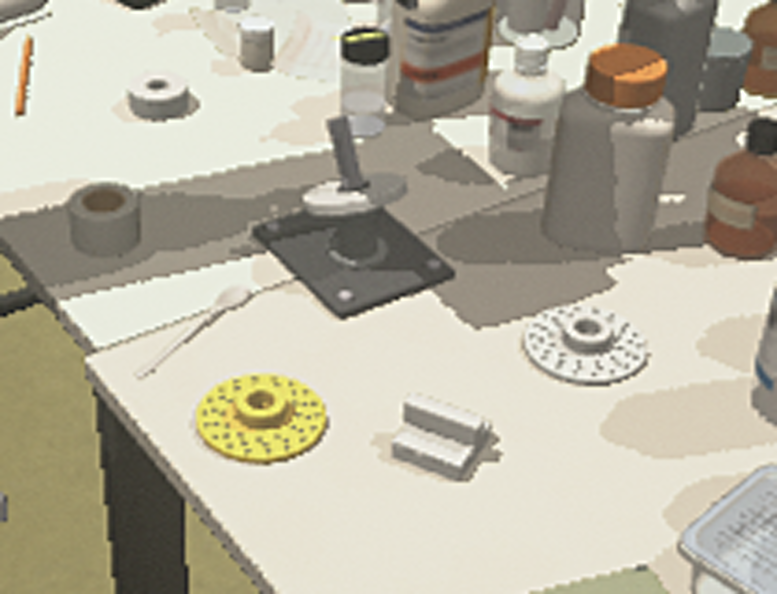

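View pics/c2.png

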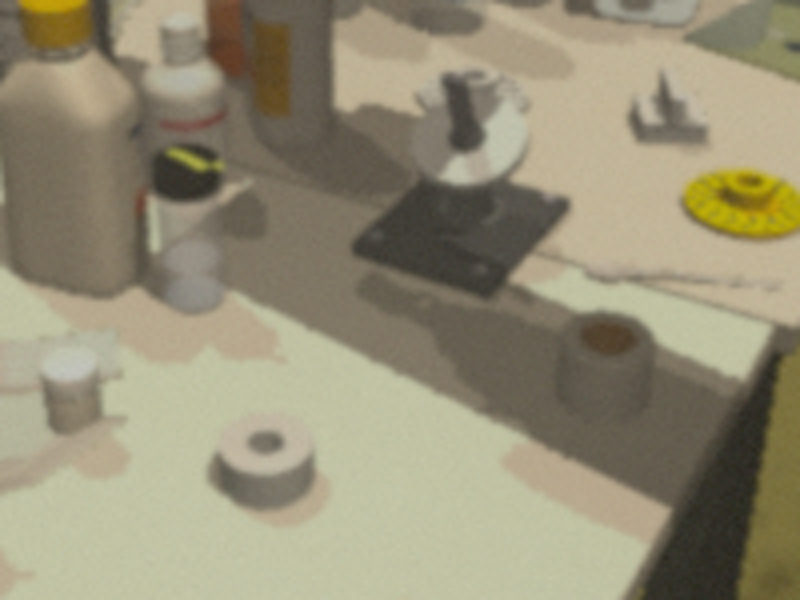

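```bash
python3 - <<'E'
from h import *
c=ctrl.calibration('side'); d=ctrl.calibration('scene');w=ctrl.calibration('wrist')
for n,(y0,y1,x0,x1),k in [('wrist0',(130,290,130,310),4.4),('scene0',(165,235,320,390),8),('side0',(190,260,300,370),8)]:
    s=cv2.imread('pics/%s.png'%n)
    cv2.imwrite('pics/z_%s.png'%n,cv2.resize(s[y0:y1,x0:x1],None,fx=k,fy=k,interpolation=cv2.INTER_CUBIC))
def tri(obs):
    A=[];b=[]
    for cc,u,v in obs:
        o,dd=ray(cc,u,v); dd/=np.linalg.norm(dd);P=np.eye(3)-np.outer(dd,dd);A.append(P);b.append(P@o)
    return np.linalg.lstsq(np.vstack(A),np.hstack(b),rcond=None)[0]
print('orange base',onz(c,403,237,0),'cap tri',tri([(c,409,185),(d,312,142)]))
print('wash',tri([(c,382,186)  ,(d,287,172)]))
print('vialA side(365,135)',onz(c,338,203,0), 'pot',onz(c,309,184,0),'vial other',onz(c,301,165,0))
print('post tip',tri([(c,333,203),(d,353,179)]))
for n,cc in (('scene',d),('side',c),('wrist',w)):
  print(n,-np.array(cc['R']).T@cc['t'])
E
```

```text
orange base [ 739.18813881 -135.52299983    0.        ] cap tri [ 742.73924483 -121.9314399   188.07367786]
wash [751.7859324    5.41716201 121.18227785]
vialA side(365,135) [665.81019852 140.55592089   0.        ] pot [641.80562389 307.5308894    0.        ] vial other [689.17647309 451.72786014   0.        ]
post tip [535.33047685 -18.21356743 142.17037495]
scene [102.92632243 908.56079862 652.60467818]
side [-108.60078666 -961.94631539  938.780643  ]
wrist [650.79967281  77.8557463  373.28684304]
```

View pics/z_wrist0.png

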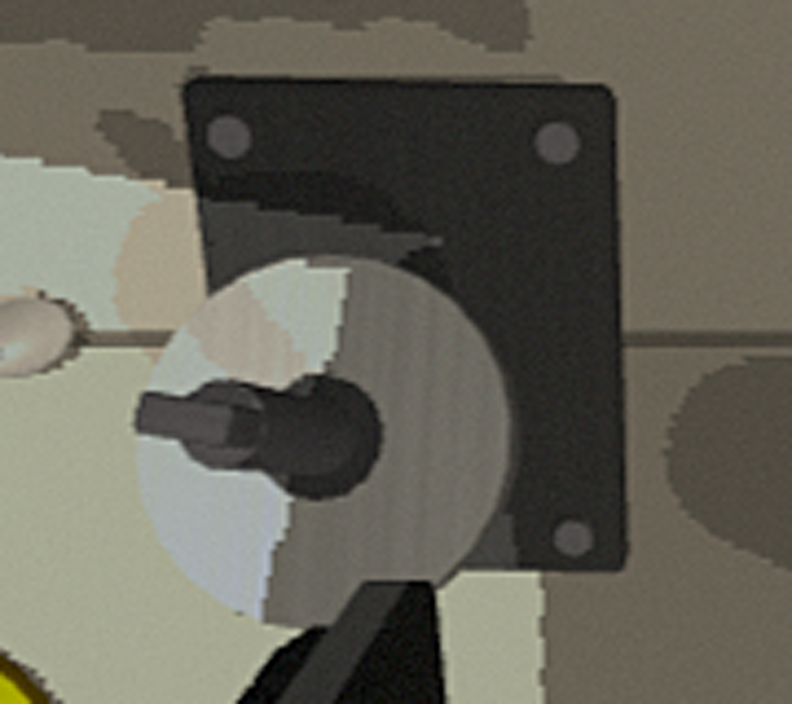

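View pics/z_scene0.png

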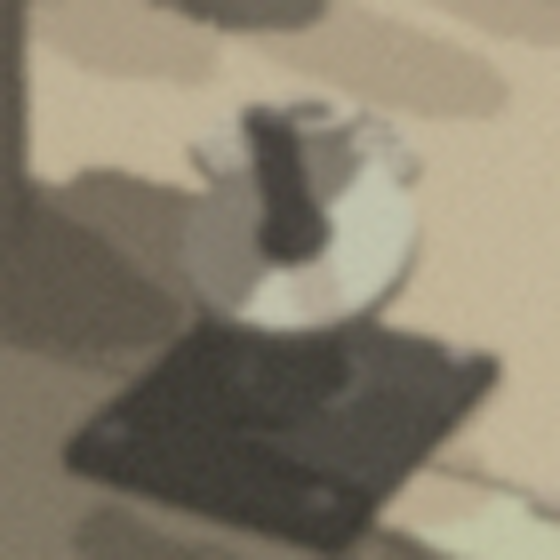

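View pics/z_side0.png

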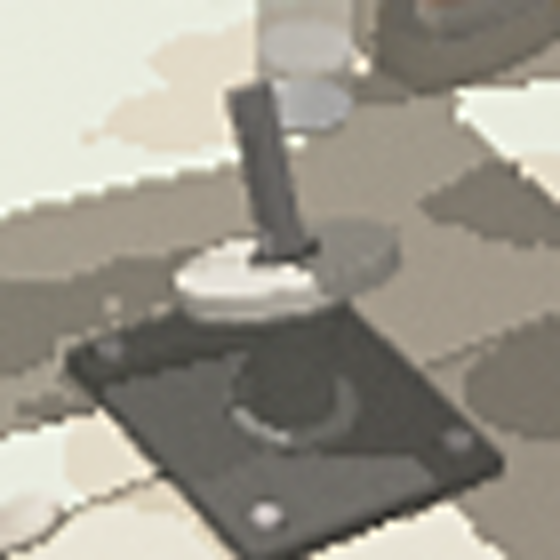

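Call:
move_arm --pt "-1 -0.725 -0.15 -0.09 -0.4 0 0" --pt "-1 -0.725 -0.15 -0.09 -0.4 0 0" --pt "-1 -0.725 -0.15 -0.09 -0.4 0 0" --pt "-1 -0.725 -0.15 -0.09 -0.4 0 0" --pt "-1 0 0 0 0 0 0" --pt "-1 0 0 0 0 0 0" --pt "-1 0 0 0 0 0 0"

```text
time: 0.73
eef_pos: [534.8, -23.8, 182.1]
tool_rot: [-89.6, 82.7, -89.5]
ft_force: [0.1, 0.4, -0.1]
finger_gap: 85.8
```

```bash
python3 - <<'E'
from h import *
import pickle
s=ctrl.get_state(); c=ctrl.calibration('wrist'); im=save('wrist','w1'); pickle.dump((s,c),open('w1.pkl','wb'))
print(s['time'],s['eef_pos'],s['tool_rot'],s['ft_force'])
print(-c['R'].T@c['t'],c['R'][2])
cv2.imwrite('pics/w1z.png',cv2.resize(im[130:290,220:420,::-1],None,fx=4,fy=4-.3,interpolation=cv2.INTER_CUBIC))
E
```

```text
0.7333 [534.75731109 -23.81127196 182.10873808] [-89.55159078  82.68935653 -89.54767806] [ 0.14734334  0.40500704 -0.10639081]
[535.56348609  75.98608845 348.28512889] [ 0.00135959 -0.42357969 -0.90585782]
```

View pics/w1z.png

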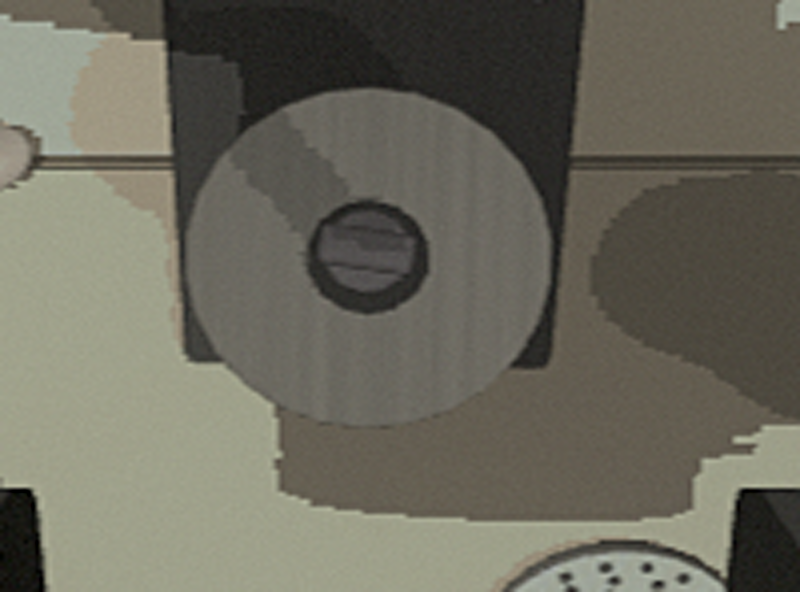

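View pics/w1.png

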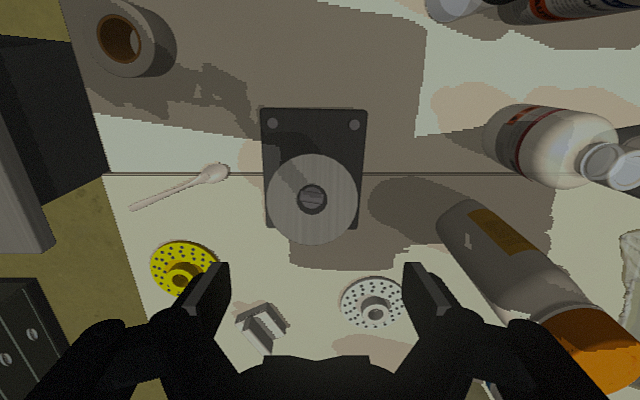

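```bash
cat >> h.py <<'E'
def tri(obs):
    A=[];b=[]
    for cc,u,v in obs:
        o,dd=ray(cc,u,v); dd/=np.linalg.norm(dd);P=np.eye(3)-np.outer(dd,dd);A.append(P);b.append(P@o)
    return np.linalg.lstsq(np.vstack(A),np.hstack(b),rcond=None)[0]
E
python3 - <<'E'
from h import *
import pickle
s,c=pickle.load(open('w1.pkl','rb'))
im=cv2.imread('pics/w1.png')
print('corners',onz(c,266.3,228,12),onz(c,357.5,229.5,12))
print('seat',onz(c,312.25,199.5,85),'tip',onz(c,311.6,197.4,148.4))
cv2.imwrite('pics/w1a.png',cv2.resize(im[95:255,255:370],None,fx=5,fy=3.7,interpolation=cv2.INTER_CUBIC))
cv2.imwrite('pics/w1b.png',cv2.resize(im[178:222,288:336],None,fx=13,fy=13,interpolation=cv2.INTER_CUBIC))
# seat circle fit by canny edges
g=cv2.cvtColor(im,cv2.COLOR_BGR2GRAY); g=cv2.GaussianBlur(g,(3,3),0); e=cv2.Canny(g,25,60)
ys,xs=np.nonzero(e)
def fit(cx,cy,r0,r1):
    for _ in range(5):
        r=np.hypot(xs-cx,ys-cy);m=(r>r0)&(r<r1)
        (cx,cy),ax,a=cv2.fitEllipse(np.c_[xs[m],ys[m]].astype(np.float32))
    return cx,cy,ax,a,m.sum()
print(fit(312,199.5,43,48)); print(fit(312,199.5,13.8,17)); print(fit(311.6,197.4,11,13.3))
E
```

```text
corners [ 471.6590958 -110.8307023   12.       ] [ 590.07669445 -113.11126564   12.        ]
seat [532.33848997 -38.7406201   85.        ] tip [532.64631675  -9.4325691  148.4       ]
(311.5292663574219, 198.9588623046875, (90.80491638183594, 91.88025665283203), 84.6973876953125, np.int64(359))
(311.4930725097656, 198.96267700195312, (30.553909301757812, 30.912403106689453), 102.15373229980469, np.int64(113))
(311.4090881347656, 195.6302947998047, (24.193647384643555, 24.989181518554688), 4.370841979980469, np.int64(83))
```

View pics/w1a.png

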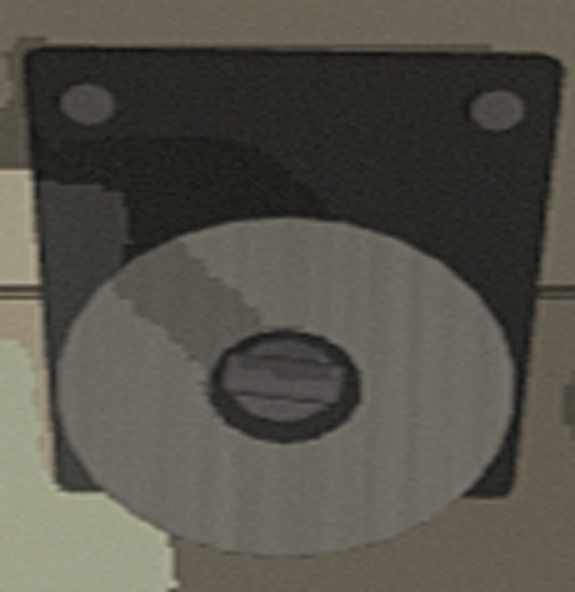

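View pics/w1b.png

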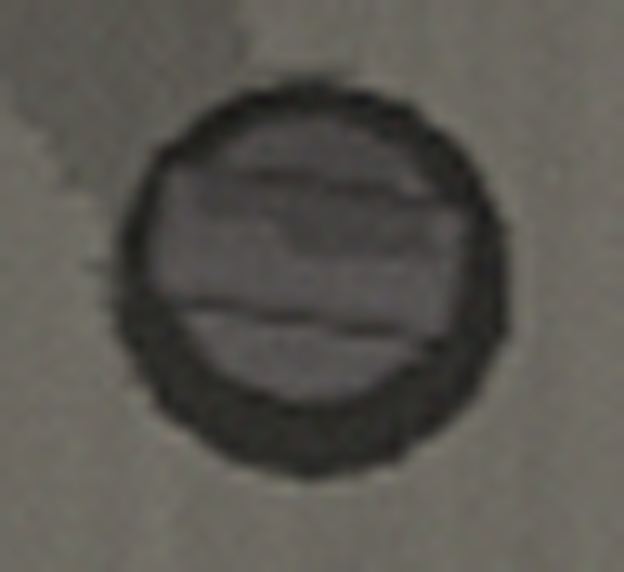

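```bash
python3 - <<'E'
from h import *
import pickle
s,c=pickle.load(open('w1.pkl','rb'))
sd=ctrl.calibration('side'); sc=ctrl.calibration('scene')
S=onz(c,311.5,198.96,85);T=onz(c,311.2,196.9,148.4); print(S,T)
print('tri',tri([(sd,331.2,200.8),(sc,352.7,178.7)]),tri([(sd,331.2,200.8),(sc,352.7,178.7),(c,311.2,196.9)]))
for n,cc in(('side',sd),('scene',sc)): print(n,proj(cc,[T,S]))
bol=[onz(c,255+(87+.5)/5-.5,95+(104+.5)/3.7-.5,12),onz(c,255+(497+.5)/5-.5,95+(110+.5)/3.7-.5,12)]
print('bolts',bol,'edges',onz(c,255+25/5-.5,95+52/3.7-.5,12),onz(c,255+562/5-.5,95+57/3.7-.5,12),onz(c,255+57/5-.5,95+489/3.7-.5,12),onz(c,255+515/5-.5,95+494/3.7-.5,12))
E
```

```text
[531.61428504 -38.16955394  85.        ] [532.35524238  -9.03379321 148.4       ]
tri [533.10135321 -11.04254616 146.93817637] [532.82512947 -10.37875324 146.84503215]
side [[330.63204647 200.20047287]
 [335.1201648  221.31640434]]
scene [[352.61854441 178.5456794 ]
 [356.2888293  193.64291023]]
bolts [array([487.37507763,  22.07506851,  12.        ]), array([578.21980865,  20.33043073,  12.        ])] edges [474.75458012  37.06516501  12.        ] [591.4110165   35.67822316  12.        ] [ 471.28154757 -108.85511866   12.        ] [ 589.94486914 -110.90499393   12.        ]
```

Call:
move_arm --pt "-1 0.31 -0.8 -0.25 0.22 0 0" --pt "-1 0.31 -0.8 -0.25 0.22 0 0" --pt "-1 0.31 -0.8 -0.25 0.22 0 0" --pt "-1 0.31 -0.8 -0.25 0.22 0 0" --pt "-1 0.31 -0.8 -0.25 0.22 0 0" --pt "-1 0.31 -0.8 -0.25 0.22 0 0" --pt "-1 0.31 -0.8 -0.25 0.22 0 0" --pt "-1 0 0 0 0 0 0"

```text
time: 1.45
eef_pos: [622.8, -254.6, 109.5]
tool_rot: [-78.3, 89.7, -78.5]
ft_force: [-1.6, -0.1, -0.1]
finger_gap: 85.4
```

Call:
move_arm --pt "-1 0 0 0 0 0 0" --pt "-1 0 0 0 0 0 0"

```text
time: 1.62
eef_pos: [620.9, -248.2, 111.2]
tool_rot: [-97.2, 89.8, -97.3]
ft_force: [0.2, 0.3, 0.6]
finger_gap: 85.6
```

```bash
python3 - <<'E'
from h import *
import pickle
s=ctrl.get_state(); c=ctrl.calibration('wrist'); im=save('wrist','w2'); pickle.dump((s,c),open('w2.pkl','wb'))
print(s['time'],s['eef_pos'],s['tool_rot'],s['ft_force'])
E
```

```text
1.6167 [ 620.89906652 -248.22140271  111.24108587] [-97.21886639  89.75031524 -97.27469985] [0.19257785 0.34593529 0.5656719 ]
```

View pics/w2.png

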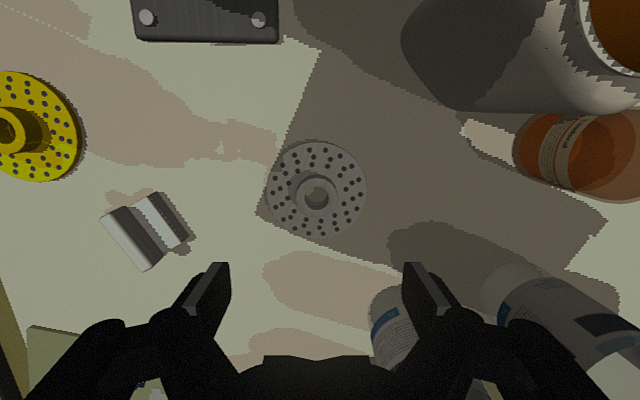

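```bash
python3 - <<'E'
from h import *
import pickle
s,c=pickle.load(open('w2.pkl','rb'))
im=cv2.imread('pics/w2.png'); sd=ctrl.calibration('side'); sc=ctrl.calibration('scene')
g=cv2.GaussianBlur(cv2.cvtColor(im,cv2.COLOR_BGR2GRAY),(3,3),0)
for lo in (10,20):
  e=cv2.Canny(g,lo,lo*2.5); ys,xs=np.nonzero(e)
  for zz,(R,dr) in {8:(50,3),26:(20,2.5)}.items():
    C=np.array([622.,-248,zz])
    for _ in range(8):
        th=np.linspace(0,2*np.pi,72,endpoint=False); P=[]
        # edge pts backprojected to plane
        Q=np.array([onz(c,u,v,zz) for u,v in zip(xs,ys) if abs(u-316)<80 and abs(v-190)<80])
        r=np.hypot(Q[:,0]-C[0],Q[:,1]-C[1]); m=abs(r-R)<dr
        q=Q[m]; A=np.c_[2*q[:,:2],np.ones(len(q))]; sol=np.linalg.lstsq(A,(q[:,:2]**2).sum(1),rcond=None)[0]
        C[:2]=sol[:2]
    print(lo,zz,C,np.sqrt(sol[2]+sol[0]**2+sol[1]**2),m.sum())
print('bottles side', onz(sd,478,318,0),onz(sd,462,290,0))
print('side plate proj',proj(sd,[C]),proj(sc,[C]))
cv2.imwrite('pics/w2b.png',cv2.resize(im[130:280,80:400],None,fx=2.5,fy=2.5,interpolation=cv2.INTER_CUBIC))
E
```

```text
10 8 [ 621.0944858  -245.25546772    8.        ] 49.7625741455086 489
10 26 [ 622.47701474 -246.63398866   26.        ] 20.06489874692519 198
20 8 [ 620.94071953 -245.58484999    8.        ] 49.929473521514694 379
20 26 [ 622.4840626  -247.72933405   26.        ] 20.479043836300356 148
bottles side [ 6.84436506e+02 -5.03753348e+02  1.13686838e-13] [ 725.13521428 -408.42112218    0.        ]
side plate proj [[398.85022395 263.57189073]] [[358.09306064 177.70219101]]
```

View pics/w2b.png

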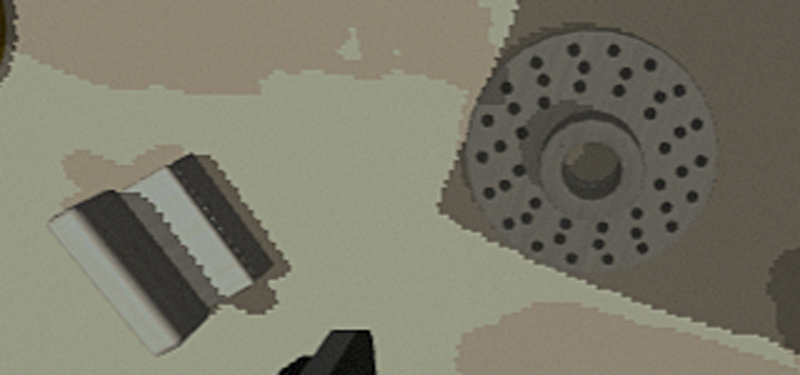

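Call:
move_arm --pt "-1 0.015 0.055 -0.7 0 0 0" --pt "-1 0 0 -0.7 0 0 0" --pt "-1 0 0 -0.6 0 0 0" --pt "-1 0 0 -0.4 0 0 0" --pt "-1 0 0 -0.13 0 0 0" --pt "-1 0 0 0 0 0 0" --pt "-1 0 0 0 0 0 0" --grip_force 40

```text
time: 2.25
eef_pos: [622.0, -245.3, 11.6]
tool_rot: [-81.6, 89.7, -81.5]
ft_force: [1.3, -0.2, 0.4]
finger_gap: 85.5
```

Call:
move_arm --pt "1 0 0 0 0 0 0" --pt "1 0 0 0 0 0 0" --pt "1 0 0 0 0 0 0" --pt "1 0 0 0 0 0 0" --pt "1 0 0 0 0 0 0" --pt "1 0 0 0 0 0 0"

```text
time: 2.75
eef_pos: [621.5, -245.9, 10.8]
tool_rot: [-87.2, 89.7, -87.2]
ft_force: [-0.5, 0.7, -0.8]
finger_gap: 12.4
```

```bash
python3 - <<'E'
from h import *
import pickle
s=ctrl.get_state(); c=ctrl.calibration('wrist'); im=save('wrist','w3'); pickle.dump((s,c),open('w3.pkl','wb'))
print(s['time'],s['eef_pos'],s['tool_rot'],s['ft_force'],s['finger_gap'])
E
```

```text
2.75 [ 621.45961458 -245.86060107   10.81490743] [-87.17562255  89.71947845 -87.18167182] [-0.51833324  0.69694151 -0.7586538 ] 12.38133291849448
```

View pics/w3.png

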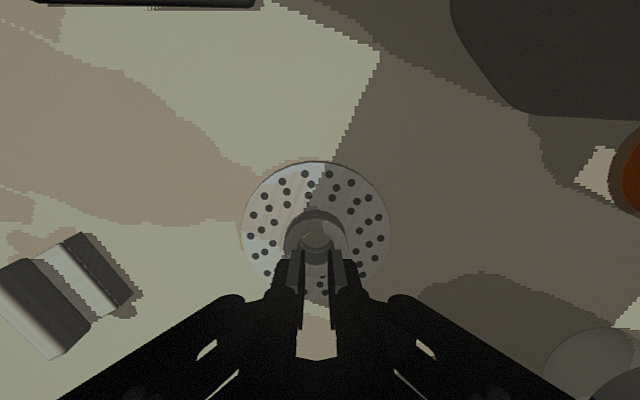

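```bash
python3 - <<'E'
from h import *
s=ctrl.get_state();print(s['finger_gap'],s['time'],s['ft_force'])
im=cv2.imread('pics/w3.png')
a=cv2.resize(im[150:370,220:410],None,fx=2.6,fy=2.6,interpolation=cv2.INTER_CUBIC)
b=save('side','s3')[:,:,::-1]
b=cv2.resize(b[200:310,340:460],None,fx=5,fy=5,interpolation=cv2.INTER_CUBIC)
cv2.imwrite('pics/w3a.png',a);cv2.imwrite('pics/s3a.png',b)
E
```

```text
4.933116470718178 2.8 [0.14357131 0.09204548 0.42206627]
```

View pics/w3a.png

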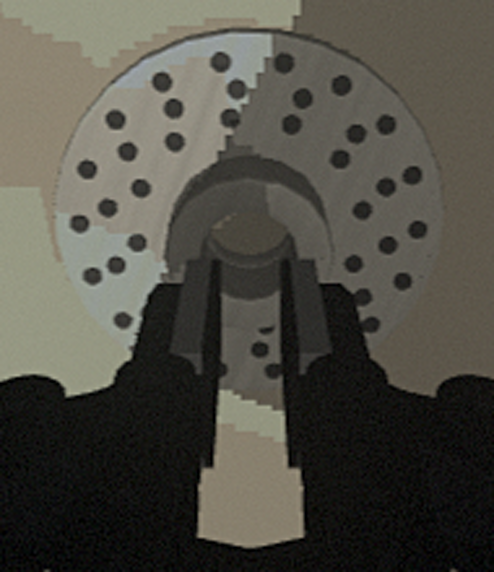

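View pics/s3a.png

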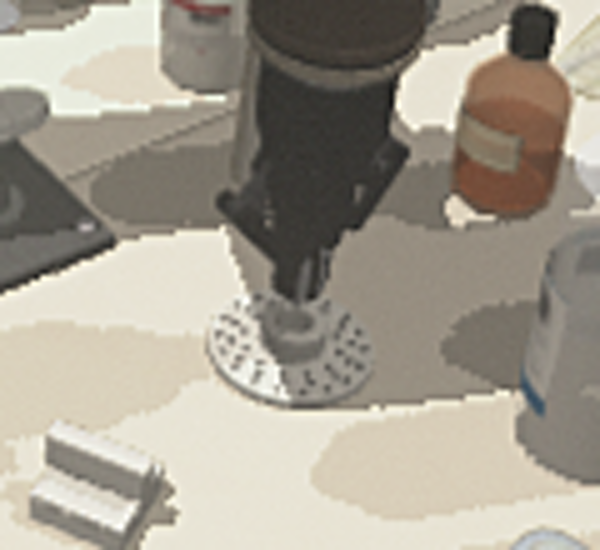

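Call:
move_arm --pt "1 0 0 0 0 0 0" --pt "1 0 0 0 0 0 0"

```text
time: 3.02
eef_pos: [621.4, -245.8, 10.5]
tool_rot: [-91.0, 89.7, -91.0]
ft_force: [-0.2, -0.7, -1.4]
finger_gap: 0.0
```

```bash
python3 - <<'E'
from h import *
s=ctrl.get_state();c=ctrl.calibration('wrist');print(s['finger_gap'],s['time'],s['ft_force'],s['eef_pos'])
im=save('wrist','w4')[:,:,::-1]; sd=ctrl.calibration('side')
a=cv2.resize(im[150:370,220:410],None,fx=2.6,fy=2.6,interpolation=cv2.INTER_CUBIC)
b=save('side','s4')[:,:,::-1].copy()
for z in (10.8,30,50): print(z,proj(sd,s['eef_pos']*[1,1,0]+[0,0,z]),proj(c,s['eef_pos']*[1,1,0]+[0,0,z]))
b=cv2.resize(b[200:310,340:460],None,fx=5,fy=5,interpolation=cv2.INTER_CUBIC)
cv2.imwrite('pics/w4a.png',np.hstack([a,np.zeros((a.shape[0],4,3),np.uint8)]));cv2.imwrite('pics/s4a.png',b)
E
```

```text
0.033263088652497885 3.0167 [-0.16487142 -0.69443761 -1.44788206] [ 621.36201204 -245.76773632   10.54656344]
10.8 [[397.60699593 267.08358795]] [[314.38066596 238.13762147]]
30 [[398.27179027 262.3281157 ]] [[314.22150232 251.44643793]]
50 [[398.97586258 257.29167647]] [[314.01591342 268.63720397]]
```

View pics/w4a.png

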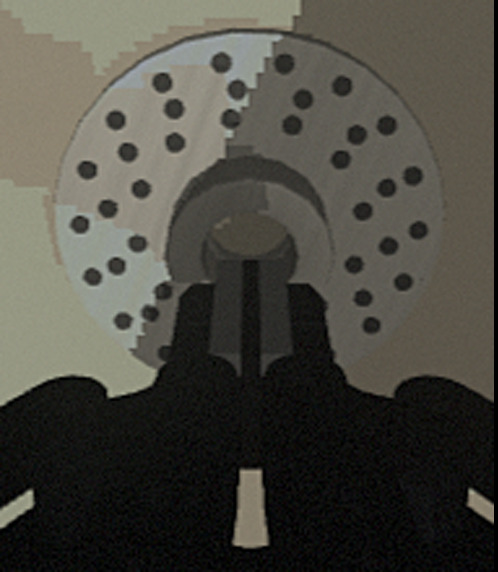

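View pics/s4a.png

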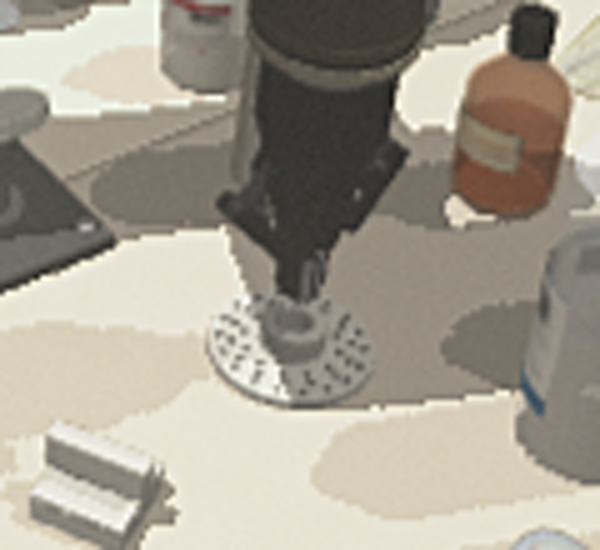

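Call:
move_arm --pt "-0.5 0 0 0 0 0 0" --pt "-0.5 0 0 0 0 0 0" --pt "-0.5 0 0 0 0 0 0" --pt "-0.5 0 0 0 0 0 0" --pt "-0.5 0 0 -0.25 0 0 0" --pt "-0.5 0 0 -0.25 0 0 0" --pt "-0.5 0 0 0 0 0 0"

```text
time: 3.7
eef_pos: [619.9, -245.2, -12.0]
tool_rot: [-127.8, 89.7, -127.8]
ft_force: [-0.9, 0.4, -0.1]
finger_gap: 64.2
```

```bash
python3 - <<'E'
from h import *
s=ctrl.get_state();c=ctrl.calibration('wrist');print(s['finger_gap'],s['time'],s['ft_force'],s['eef_pos'])
im=save('wrist','w5')[:,:,::-1]; sd=ctrl.calibration('side')
a=im[100:400,140:500]
b=save('side','s5')[:,:,::-1].copy()
b=cv2.resize(b[200:300,340:460],None,fx=3,fy=3,interpolation=cv2.INTER_CUBIC)
cv2.imwrite('pics/w5a.png',np.hstack([a,b]))
E
```

```text
64.19285408173405 3.7 [-0.90666619  0.37788078 -0.13647102] [ 619.94804359 -245.17073543  -11.96219395]
```

View pics/w5a.png

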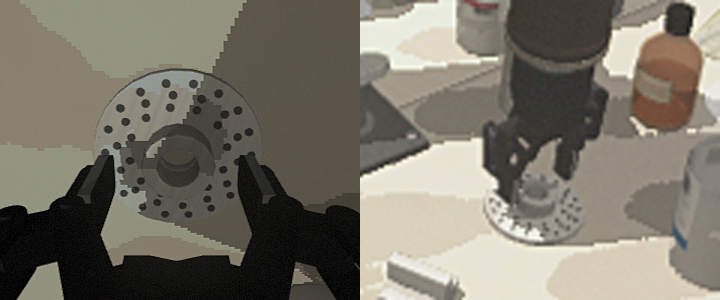

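Call:
move_arm --pt "-0.5 0 0 -0.2 0 0 0" --pt "-0.5 0 0 -0.15 0 0 0" --pt "-0.5 0 0 0 0 0 0" --pt "1 0 0 0 0 0 0" --pt "1 0 0 0 0 0 0" --pt "1 0 0 0 0 0 0" --pt "1 0 0 0 0 0 0" --pt "1 0 0 0 0 0 0" --grip_force 40

```text
time: 4.47
eef_pos: [621.4, -245.8, -23.0]
tool_rot: [-88.1, 89.7, -88.1]
ft_force: [-2.3, 1.0, 5.0]
finger_gap: 38.6
```

```bash
python3 - <<'E'
from h import *
s=ctrl.get_state();c=ctrl.calibration('wrist');print(s['finger_gap'],s['time'],s['ft_force'],s['moment'],s['eef_pos'])
im=save('wrist','w6')[:,:,::-1]; sd=ctrl.calibration('side')
a=im[100:400,140:500]
b=save('side','s6')[:,:,::-1].copy()
b=cv2.resize(b[200:300,340:460],None,fx=3,fy=3,interpolation=cv2.INTER_CUBIC)
cv2.imwrite('pics/w6a.png',np.hstack([a,b])); print(ctrl.get_state()['finger_gap'])
E
```

```text
38.64183531180833 4.4667 [-2.31562892  0.99551     4.97023351] [ 0.15994707  0.44708033 -0.00812424] [ 621.43580924 -245.82065717  -23.04883212]
38.48614519127394
```

View pics/w6a.png

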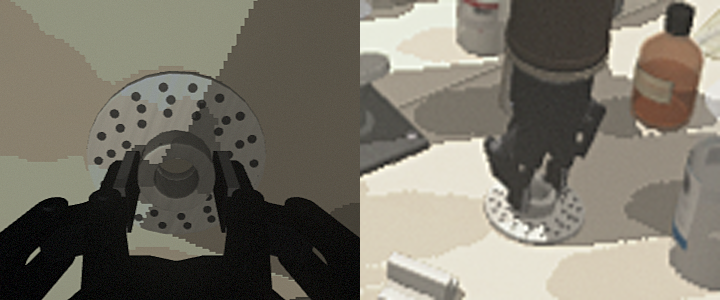

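Call:
move_arm --pt "1 0 0 0.3 0 0 0" --pt "1 0 0 0.6 0 0 0" --pt "1 0 0 0.9 0 0 0" --pt "1 0 0 0.9 0 0 0" --pt "1 0 0 0.9 0 0 0" --pt "1 0 0 0.9 0 0 0" --pt "1 0 0 0.6 0 0 0" --pt "1 0 0 0.3 0 0 0" --grip_force 80

```text
time: 5.23
eef_pos: [622.9, -246.4, 197.2]
tool_rot: [-54.9, 89.5, -54.9]
ft_force: [0.7, -0.0, -1.6]
finger_gap: 36.8
```

Call:
move_arm --pt "1 -0.28 0.82 0 -0.67 0 0" --pt "1 -0.28 0.82 0 -0.67 0 0" --pt "1 -0.28 0.82 0 -0.67 0 -0.1" --pt "1 -0.28 0.82 0 -0.67 0 0" --pt "1 -0.28 0.82 0 -0.67 0 -0.1" --pt "1 -0.28 0.82 0 -0.67 0 0" --pt "1 -0.28 0.82 0 -0.67 0 0" --pt "1 -0.26 0.79 0 -0.67 0 0"

```text
time: 5.9
eef_pos: [531.5, 16.8, 192.6]
tool_rot: [-89.3, 65.0, -90.3]
ft_force: [0.9, 0.3, -2.9]
finger_gap: 37.3
```

Call:
move_arm --pt "1 0 0 0 0 0 0" --pt "1 0 0 0 0 0 0" --pt "1 0 0 0 0 0 0"

```text
time: 6.15
eef_pos: [532.4, 15.7, 192.1]
tool_rot: [-89.6, 65.2, -90.5]
ft_force: [-0.1, -0.7, -2.1]
finger_gap: 37.2
```

```bash
cat >> h.py <<'E'
def tool(s):
    return Rn.from_euler('xyz',s['tool_rot'],degrees=True).as_matrix()
S=np.array([531.7,-38.2,85.]); ya=np.radians(-1.0)
c25,s25=np.cos(np.radians(25)),np.sin(np.radians(25))
ZS=np.array([-s25*np.sin(ya)*-1*-1,s25*np.cos(ya),c25]); ZS[0]=0.0074; 
YS=np.array([np.cos(ya),np.sin(ya),0]); XS=np.cross(YS,ZS)
def seatc(p): d=np.asarray(p)-S; return np.array([d@XS,d@YS,d@ZS])
E
python3 - <<'E'
from h import *
import pickle
s=ctrl.get_state(); c=ctrl.calibration('wrist'); im=save('wrist','w7'); pickle.dump((s,c),open('w7.pkl','wb'))
print(s['time'],s['eef_pos'],s['ft_force'],s['moment'],s['finger_gap']); R=tool(s); print(R,ZS,XS,YS)
P=s['eef_pos']-23*R[:,0]; print('plate',P,seatc(P))
b=save('side','s7')[:,:,::-1].copy();d=save('scene','c7')[:,:,::-1]
b=cv2.resize(b[110:260,260:410],None,fx=2.6,fy=2.6); d=cv2.resize(d[80:230,280:430],None,fx=2.6,fy=2.6)
cv2.imwrite('pics/sc7.png',np.hstack([b,d]))
E
```

```text
6.15 [532.39996314  15.70202885 192.11490921] [-0.08667039 -0.7464331  -2.1283005 ] [ 0.37548831  0.01175694 -0.02954224] 37.178714848616394
[[-0.00337103  0.01385696  0.99989831]
 [-0.4198935   0.90746553 -0.01399161]
 [-0.90756712 -0.41989797  0.00275935]] [0.0074     0.42255389 0.90630779] [-0.01581725 -0.90616975  0.42261869] [ 0.9998477  -0.01745241  0.        ]
plate [532.47749684  25.35957936 212.98895305] [ -3.517543    -0.33188919 142.8604861 ]
```

View pics/w7.png

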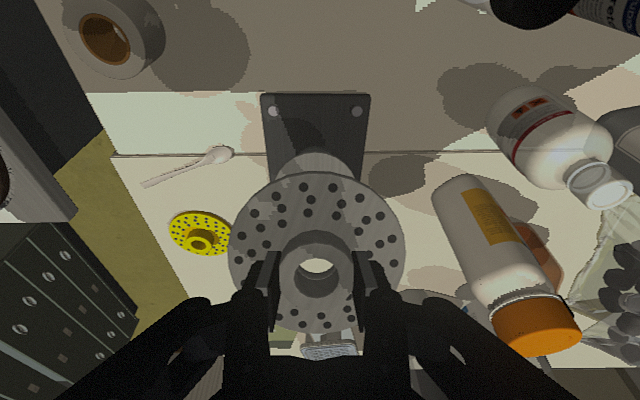

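View pics/sc7.png

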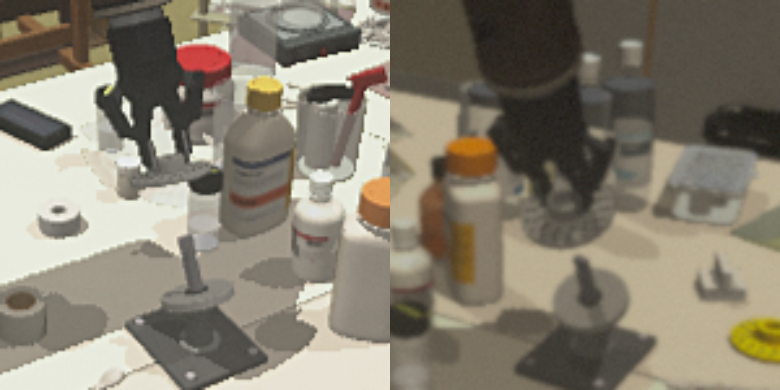

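```bash
cat > fitp.py <<'E'
from h import *
import pickle
from scipy.optimize import least_squares
def fit(n,p0,circles,excl,free=5,lo=20):
    s,c=pickle.load(open(n+'.pkl','rb')); im=cv2.imread('pics/%s.png'%n)
    g=cv2.GaussianBlur(cv2.cvtColor(im,cv2.COLOR_BGR2GRAY),(3,3),0); e=cv2.Canny(g,lo,lo*2.5)
    dt=cv2.distanceTransform(255-e,cv2.DIST_L2,5)
    R=tool(s); th=np.linspace(0,2*np.pi,180,endpoint=False)
    def pts(p):
        # p: origin offset in tool y,z,(x) ; tilt about tool y,z
        Rp=R@Rn.from_rotvec([0,p[3],p[4]]).as_matrix() if len(p)>3 else R
        o=s['eef_pos']+R@np.array([p[2],p[0],p[1]])
        zx=-Rp[:,0];a=Rp[:,1];b=Rp[:,2]
        return [proj(c,o+h*zx+r*(np.cos(th)[:,None]*a+np.sin(th)[:,None]*b)) for r,h in circles]
    def res(p):
        out=[]
        for q in pts(p):
            m=~excl(q); d=cv2.remap(dt,q[:,0].astype(np.float32),q[:,1].astype(np.float32),cv2.INTER_LINEAR)
            d=np.minimum(d,5); d[~m]=0; out.append(d)
        return np.hstack(out)
    sol=least_squares(res,p0,diff_step=1e-3,x_scale=[1,1,1,.02,.02][:len(p0)],loss='soft_l1',f_scale=1)
    vis=im.copy()
    for q in pts(sol.x):
        for u,v in q: cv2.circle(vis,(int(round(u)),int(round(v))),0,(0,0,255),-1)
    return s,c,R,sol.x,sol.cost,vis
E
python3 - <<'E'
from fitp import *
ex=lambda q:(q[:,1]>255)
for p0 in ([0,0,-23.,0.01,0.01],[1,1,-24,.02,-.02],[-1,-1,-22,-.02,.01]):
    s,c,R,x,cost,vis=fit('w7',p0,[(50,8),(20,26),(11,26)],ex)
    o=s['eef_pos']+R@np.array([x[2],x[0],x[1]]); print(x,cost,o,seatc(o))
cv2.imwrite('pics/w7f.png',cv2.resize(vis[150:350,210:430],None,fx=3,fy=3))
E
```

```text
Traceback (most recent call last):
  File "fitp.py", line 21, in fit
    sol=least_squares(res,p0,diff_step=1e-3,x_scale=[1,1,1,.02,.02][:len(p0)],loss='soft_l1',f_scale=1)
ValueError: `f0` passed has more than 1 dimension.
```

```bash
sed -i 's/cv2.INTER_LINEAR)$/cv2.INTER_LINEAR).ravel()/; s/diff_step=1e-3,/diff_step=None,method="trf",jac=jac,/' fitp.py
sed -i 's/^    sol=/    def jac(p):\n        h=np.array([.2,.2,.3,.004,.004])[:len(p)]; return np.array([(res(p+d)-res(p-d))\/(2*d.sum()) for d in np.diag(h)]).T\n    sol=/; s/diff_step=None,//' fitp.py
python3 - <<'E'
from fitp import *
ex=lambda q:(q[:,1]>255)
for p0 in ([0,0,-23.,0.01,0.01],[1,1,-24,.02,-.02],[-1,-1,-22,-.02,.01]):
    s,c,R,x,cost,vis=fit('w7',p0,[(50,8),(20,26),(11,26)],ex)
    o=s['eef_pos']+R@np.array([x[2],x[0],x[1]]); print(x.round(3),cost,o,seatc(o))
cv2.imwrite('pics/w7f.png',cv2.resize(vis[150:350,210:430],None,fx=3,fy=3))
E
```

```text
[-6.2600e-01  1.0490e+00 -1.9953e+01 -1.0000e-03  4.7000e-02] 11.284573554992676 [533.50786215  23.49749092 210.48957201] [ -2.90275746   0.73081712 139.81606958]
[-6.2700e-01  1.0510e+00 -1.9945e+01 -1.0000e-03  4.7000e-02] 11.3038330078125 [533.50902979  23.49271816 210.48267476] [ -2.9013659    0.73206788 139.80781044]
[-9.4300e-01  5.4800e-01 -2.3204e+01  2.2000e-02 -4.0000e-03] 14.135115265846252 [533.0132723   24.58235176 213.57180608] [ -2.57539277   0.21736916 143.06427453]
```

View pics/w7f.png

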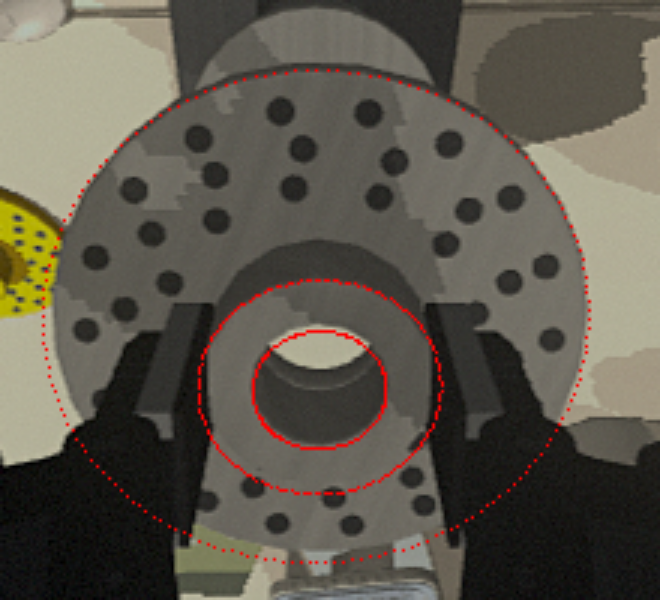

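```bash
python3 - <<'E'
from fitp import *
ex=lambda q:((q[:,1]>248)&((q[:,0]<285)|(q[:,0]>347)))
for cir in ([(50,8),(20,26),(11,26)],[(50,8),(11,26)],[(50,8),(20,26)]):
  for lo in (12,30):
    best=None
    for i in range(14):
        rng=np.random.default_rng(i); p0=np.array([0,0.5,-21,0,0.01])+rng.normal(0,1,5)*[1,1,2,.02,.02]
        r=fit('w7',p0,cir,ex,lo=lo)
        if best is None or r[4]<best[4]: best=r
    s,c,R,x,cost,vis=best
    o=s['eef_pos']+R@np.array([x[2],x[0],x[1]]); print(len(cir),lo,x.round(3),round(cost,1),o.round(1),seatc(o).round(2))
    if lo==30 and len(cir)==3: cv2.imwrite('pics/w7g.png',cv2.resize(vis[150:350,210:430],None,fx=3,fy=3))
E
```

```text
3 12 [-7.9500e-01  1.1250e+00 -2.1158e+01 -1.0000e-03  1.8000e-02] 164.1 [533.6  23.8 211.7] [ -2.73   0.8  141.02]
3 30 [-7.2500e-01  9.7000e-01 -2.1395e+01  4.0000e-03  1.8000e-02] 192.2 [533.4  24.  211.8] [ -2.8    0.65 141.26]
2 12 [ 1.9900e-01  8.8100e-01 -2.2374e+01  7.0000e-03  1.4000e-02] 41.6 [533.4  25.3 212.3] [ -3.72   0.55 142.24]
2 30 [-8.9900e-01  1.0560e+00 -2.0914e+01 -0.0000e+00  9.0000e-03] 42.5 [533.5  23.7 211.5] [ -2.63   0.73 140.78]
2 12 [-1.1860e+00  7.1500e-01 -2.6967e+01 -1.0000e-03 -6.1000e-02] 108.1 [533.2  25.9 217.1] [ -2.32   0.37 146.83]
2 30 [-1.2320e+00  8.6000e-01 -2.6954e+01 -9.0000e-03 -6.2000e-02] 118.3 [533.3  25.9 217.1] [ -2.27   0.52 146.81]
```

View pics/w7g.png

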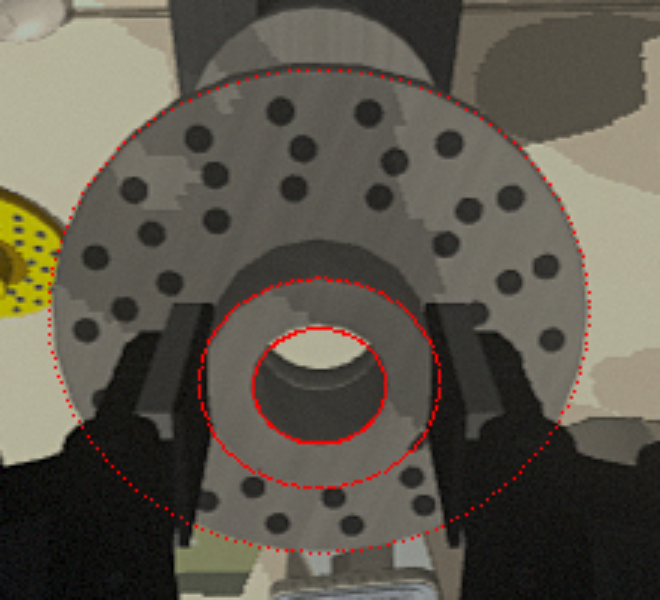

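Call:
move_arm --pt "1 -0.01 -0.18 -0.34 0 0 0" --pt "1 -0.01 -0.18 -0.34 0 0 0" --pt "1 -0.01 -0.18 -0.34 0 0 0" --pt "1 0 -0.165 -0.335 0 0 0" --pt "1 0 0 0 0 0 0" --pt "1 0 0 0 0 0 0" --pt "1 0 0 0 0 0 0"

```text
time: 6.88
eef_pos: [531.8, -13.3, 139.0]
tool_rot: [-89.4, 65.2, -90.4]
ft_force: [-0.9, 0.8, -1.6]
finger_gap: 36.9
```

```bash
python3 - <<'E'
from fitp import *
s=ctrl.get_state(); c=ctrl.calibration('wrist'); im=save('wrist','w8'); pickle.dump((s,c),open('w8.pkl','wb'))
R=tool(s); x=[-.8,1.0,-21.1]; o=s['eef_pos']+R@np.array([x[2],x[0],x[1]])
print(s['time'],s['eef_pos'],s['ft_force'],s['moment'],s['finger_gap'],seatc(o))
a=cv2.resize(im[230:330,260:370,::-1],None,fx=5,fy=5,interpolation=cv2.INTER_CUBIC)
cv2.imwrite('pics/w8z.png',a)
print(proj(c,[S+70*ZS,S+ZS*54]),proj(c,o+26*-R[:,0]))
b=save('side','s8')[:,:,::-1];d=save('scene','c8')[:,:,::-1]
b=cv2.resize(b[150:250,280:400],None,fx=3.2,fy=3.6); d=cv2.resize(d[120:220,300:420],None,fx=3.2,fy=3.6)
cv2.imwrite('pics/sc8.png',np.hstack([b,d]))
E
```

```text
6.8833 [531.82506287 -13.33996328 139.04945664] [-0.86217103  0.84845705 -1.63043525] [ 0.36986371 -0.02175925  0.01264509] 36.86678750392484 [ 1.1788912   0.60067027 80.5925909 ]
[[314.85280769 244.59727685]
 [314.82798985 234.50081656]] [[315.91066587 277.74121971]]
```

View pics/w8z.png

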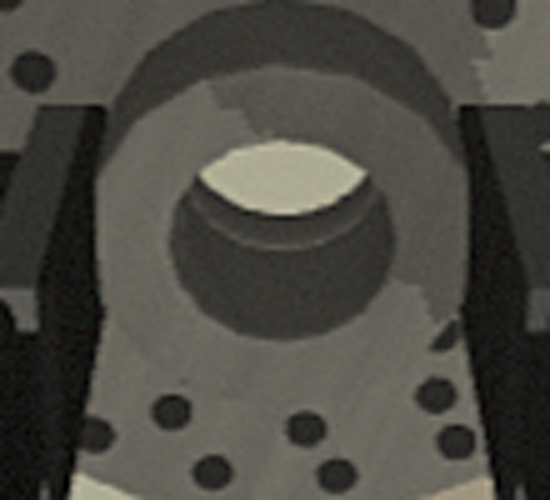

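View pics/sc8.png

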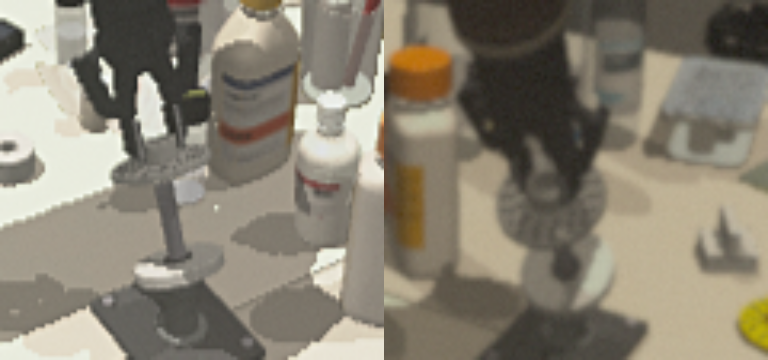

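Call:
move_arm --pt "1 -0.015 0.025 -0.015 0 0 0" --pt "1 0 0 0 0 0 0" --pt "1 0 -0.08 -0.17 0 0 0" --pt "1 0 -0.08 -0.17 0 0 0" --pt "1 0 0 0 0 0 0" --pt "1 0 0 0 0 0 0"

```text
time: 7.53
eef_pos: [530.3, -18.5, 123.5]
tool_rot: [-89.7, 65.1, -90.6]
ft_force: [1.0, -0.5, -2.0]
finger_gap: 36.5
```

```bash
python3 - <<'E'
from fitp import *
s=ctrl.get_state(); c=ctrl.calibration('wrist'); im=save('wrist','w9'); pickle.dump((s,c),open('w9.pkl','wb'))
R=tool(s); x=[-.8,1.0,-21.1]; o=s['eef_pos']+R@np.array([x[2],x[0],x[1]])
print(s['time'],s['eef_pos'],s['ft_force'],s['moment'],s['finger_gap'],seatc(o))
a=cv2.resize(im[230:330,260:370,::-1],None,fx=4,fy=4,interpolation=cv2.INTER_CUBIC)
b=save('side','s9')[:,:,::-1]
b=cv2.resize(b[160:240,290:370],None,fx=5,fy=5,interpolation=cv2.INTER_CUBIC)
cv2.imwrite('pics/sc9.png',np.hstack([b,a[:400,:390]]))
E
```

```text
7.5333 [530.26277705 -18.53462843 123.52067285] [ 0.98160059 -0.51169313 -2.04551943] [0.33881981 0.00616872 0.01254141] 36.511682858007156 [-0.66724633 -0.84154323 64.31149345]
```

View pics/sc9.png

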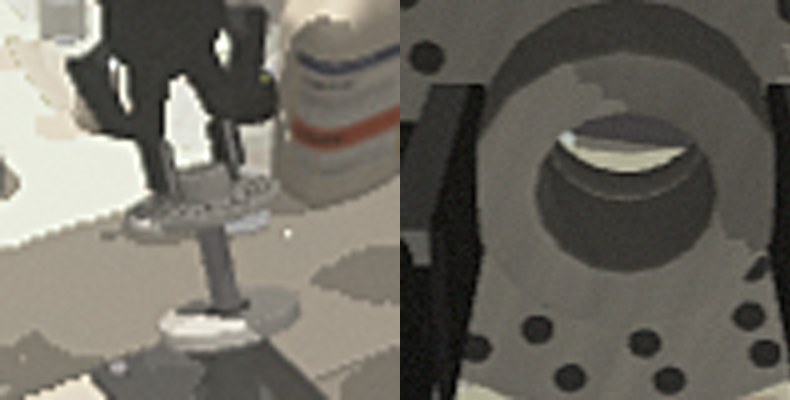

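Call:
move_arm --pt "1 0.01 -0.07 -0.13 0 0 0" --pt "1 0.01 -0.07 -0.14 0 0 0" --pt "1 0 0 0 0 0 0" --pt "1 0 0 0 0 0 0"

```text
time: 7.97
eef_pos: [531.2, -24.1, 112.9]
tool_rot: [-89.6, 65.1, -90.5]
ft_force: [-0.5, -0.4, -3.2]
finger_gap: 37.0
```

```bash
python3 - <<'E'
from fitp import *
s=ctrl.get_state(); c=ctrl.calibration('wrist'); im=save('wrist','w10'); pickle.dump((s,c),open('w10.pkl','wb'))
R=tool(s); x=[-.8,1.0,-21.1]; f=lambda s:seatc(s['eef_pos']+tool(s)@np.array([x[2],x[0],x[1]]))
print(s['time'],s['eef_pos'],s['ft_force'],s['moment'],s['finger_gap'],f(s))
a=cv2.resize(im[230:330,260:370,::-1],None,fx=5,fy=5,interpolation=cv2.INTER_CUBIC)
cv2.imwrite('pics/w10a.png',a)
s=ctrl.get_state(); print(f(s),s['ft_force'])
E
```

```text
7.9667 [531.24185348 -24.05957984 112.93825695] [-0.5398327  -0.44971825 -3.2285527 ] [ 0.41565495 -0.05156458  0.01720865] 37.03197758244521 [-0.14504014  0.22555042 52.39344806]
[-0.1644794   0.43457745 52.69030057] [-0.06906502  0.16921453 -2.12712423]
```

View pics/w10a.png

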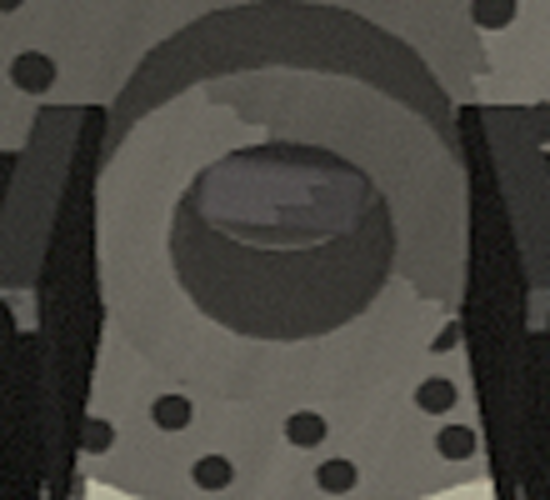

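Call:
move_arm --pt "1 0 -0.064 -0.136 0 0 0" --pt "1 -0.005 -0.064 -0.136 0 0 0" --pt "1 0 0 0 0 0 0" --pt "1 0 0 0 0 0 0"

```text
time: 8.35
eef_pos: [531.0, -29.1, 102.1]
tool_rot: [-89.6, 65.1, -90.5]
ft_force: [-0.3, 0.1, -2.4]
finger_gap: 37.0
```

```bash
cat > st.py <<'E'
from fitp import *
import sys
n=sys.argv[1]; x=[float(v) for v in sys.argv[2].split(',')]
s=ctrl.get_state(); c=ctrl.calibration('wrist'); im=save('wrist',n); pickle.dump((s,c),open(n+'.pkl','wb'))
f=lambda s:seatc(s['eef_pos']+tool(s)@np.array([x[2],x[0],x[1]]))
print(s['time'],s['eef_pos'].round(2),s['ft_force'].round(2),s['moment'].round(3),s['finger_gap'].round(2),f(s).round(2),'ax',(tool(s)[:,0]+ZS).round(4))
y0,y1,x0,x1=[int(v) for v in sys.argv[3].split(',')]; k=float(sys.argv[4])
cv2.imwrite('pics/%sz.png'%n,cv2.resize(im[y0:y1,x0:x1,::-1],None,fx=k,fy=k,interpolation=cv2.INTER_CUBIC))
s=ctrl.get_state(); print(f(s).round(2),s['ft_force'].round(2))
E
python3 st.py w11 " -.8,1,-21.1" 230,330,260,370 5
```

```text
Traceback (most recent call last):
  File "st.py", line 6, in <module>
    print(s['time'],s['eef_pos'].round(2),s['ft_force'].round(2),s['moment'].round(3),s['finger_gap'].round(2),f(s).round(2),'ax',(tool(s)[:,0]+ZS).round(4))
                                                                                      ^^^^^^^^^^^^^^^^^^^^^
AttributeError: 'float' object has no attribute 'round'
```

Call:
move_arm --pt "1 0 -0.07 -0.147 0 0 0" --pt "1 0 -0.07 -0.147 0 0 0" --pt "1 0 0 0 0 0 0" --pt "1 0 0 0 0 0 0"

```text
time: 8.73
eef_pos: [531.0, -34.8, 90.3]
tool_rot: [-89.6, 65.1, -90.5]
ft_force: [-0.2, -0.4, -1.5]
finger_gap: 36.8
```

```bash
sed -i "s/s\['finger_gap'\].round(2)/s['finger_gap']/" st.py
python3 st.py w12 " -.8,1,-21.1" 230,330,260,370 5
```

```text
8.7333 [531.02 -34.79  90.28] [-0.19 -0.4  -1.49] [ 0.425 -0.021 -0.001] 36.822593144133734 [ 0.    0.19 27.32] ax [ 0.0034  0.0023 -0.0011]
[-0.05  0.38 27.63] [-0.29 -0.03 -1.85]
```

View pics/w12z.png

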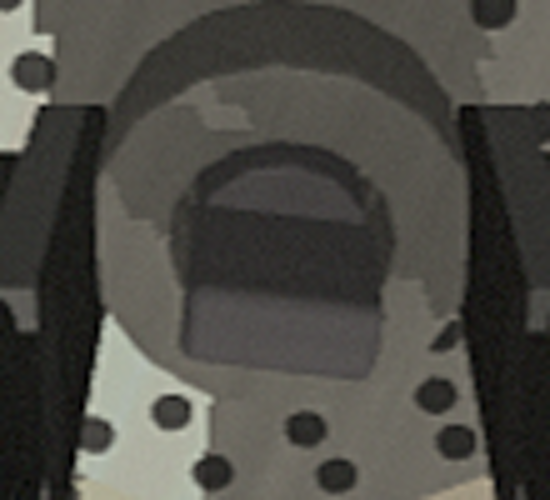

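Call:
move_arm --pt "1 0 -0.07 -0.151 0 0 0" --pt "1 0 -0.07 -0.151 0 0 0" --pt "1 0 -0.07 -0.151 0 0 0" --pt "1 -0.005 -0.035 -0.075 0 0 0" --pt "1 0 0 0 0 0 0" --pt "1 0 0 0 0 0 0"

```text
time: 9.28
eef_pos: [530.9, -44.5, 69.3]
tool_rot: [-89.6, 65.1, -90.5]
ft_force: [-0.6, -0.1, -2.3]
finger_gap: 36.6
```

```bash

python3 st.py w13 " -.8,1,-21.1" 140,400,200,440 3; python3 - <<'E'
from h import *
b=save('side','s13')[:,:,::-1]; cv2.imwrite('pics/s13.png',cv2.resize(b[150:270,270:400],None,fx=5,fy=5,interpolation=cv2.INTER_CUBIC))
E
```

```text
9.2833 [530.95 -44.5   69.34] [-0.56 -0.13 -2.26] [0.418 0.01  0.01 ] 36.554907989691465 [-0.04  0.28  4.24] ax [ 0.0036  0.0023 -0.0011]
[-0.09  0.49  4.52] [-0.06  0.1  -1.84]
```

View pics/w13z.png

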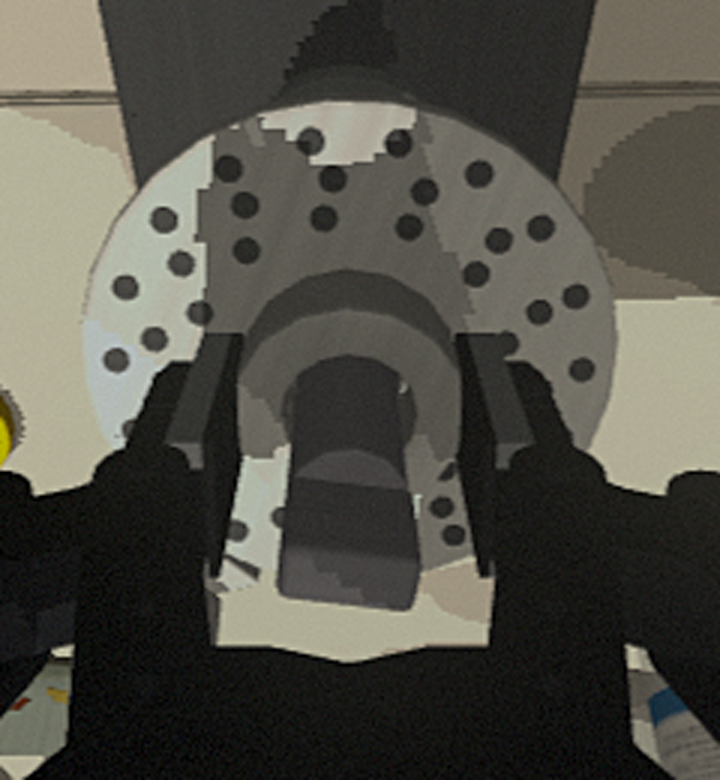

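View pics/s13.png

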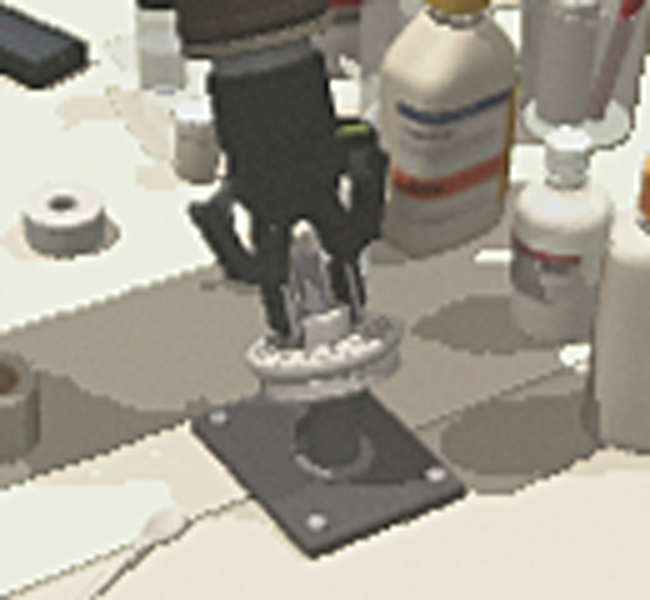

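Call:
move_arm --pt "1 0 -0.01 -0.022 0 0 0" --pt "1 0 -0.011 -0.023 0 0 0" --pt "1 0 -0.01 -0.022 0 0 0" --pt "1 0 0 0 0 0 0" --pt "1 0 0 0 0 0 0"

```text
time: 9.8
eef_pos: [531.1, -45.6, 66.9]
tool_rot: [-89.5, 65.2, -90.4]
ft_force: [-0.1, 0.5, -2.3]
finger_gap: 36.9
```

Call:
move_arm --pt "1 0 -0.011 -0.023 0 0 0" --pt "1 0 0 0 0 0 0"

```text
time: 9.97
eef_pos: [531.2, -46.0, 66.0]
tool_rot: [-89.5, 65.2, -90.4]
ft_force: [0.2, -0.2, -3.2]
finger_gap: 36.8
```

Call:
move_arm --pt "1 0 -0.011 -0.023 0 0 0" --pt "1 0 0 0 0 0 0"

```text
time: 10.13
eef_pos: [531.2, -46.5, 65.0]
tool_rot: [-89.5, 65.2, -90.4]
ft_force: [-0.2, -0.7, -1.7]
finger_gap: 37.1
```

Call:
move_arm --pt "1 0 -0.011 -0.023 0 0 0" --pt "1 0 0 0 0 0 0"

```text
time: 10.3
eef_pos: [531.3, -46.8, 64.2]
tool_rot: [-89.5, 65.2, -90.4]
ft_force: [0.2, 2.5, 1.1]
finger_gap: 36.7
```

Call:
move_arm --pt "1 0 -0.011 -0.023 0 0 0" --pt "1 0 0 0 0 0 0"

```text
time: 10.47
eef_pos: [531.4, -46.9, 63.9]
tool_rot: [-89.4, 65.2, -90.3]
ft_force: [-4.4, 10.6, 14.4]
finger_gap: 36.8
```

```bash
python3 - <<'E'
from h import *
s=ctrl.get_state(); print(s['ft_force'],s['moment'])
b=save('side','s14')[:,:,::-1]; d=save('scene','c14')[:,:,::-1]
cv2.imwrite('pics/s14.png',np.hstack([cv2.resize(b[190:250,300:370],None,fx=5.5,fy=6,interpolation=cv2.INTER_CUBIC),cv2.resize(d[160:220,320:390],None,fx=5.5,fy=6,interpolation=cv2.INTER_CUBIC)]))
E
```

```text
[-4.3817037  10.59409031 14.35489649] [ 0.56468541  1.05381229 -0.51084001]
```

View pics/s14.png

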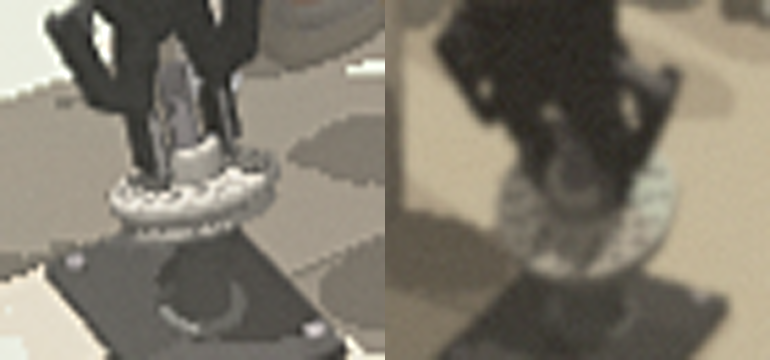

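Call:
move_arm --pt "-0.4 0 0 0 0 0 0" --pt "-0.4 0 0 0 0 0 0" --pt "-0.4 0 0 0 0 0 0" --pt "-0.4 0 0 0 0 0 0"

```text
time: 10.9
eef_pos: [531.2, -47.4, 63.2]
tool_rot: [-89.5, 65.2, -90.4]
ft_force: [0.1, 0.0, -0.5]
finger_gap: 59.6
```

Call:
move_arm --pt "-0.4 0 0.1 0.21 0 0 0" --pt "-0.4 0 0.2 0.43 0 0 0" --pt "-0.4 0.01 0.3 0.64 0 0 0" --pt "-0.4 0.01 0.35 0.75 0 0 0" --pt "-0.4 0.01 0.35 0.75 0 0 0" --pt "-0.4 0 0.1 0.21 0 0 0" --pt "-0.4 0 0 0 0 0 0" --pt "-0.4 0 0 0 0 0 0"

```text
time: 11.57
eef_pos: [532.5, 9.0, 183.2]
tool_rot: [-89.4, 65.2, -90.3]
ft_force: [-0.5, -0.3, 0.2]
finger_gap: 60.0
```

```bash

python3 st.py w15 "0,0,-31" 120,320,190,430 3
```

```text
11.5667 [532.47   9.01 183.2 ] [-0.51 -0.26  0.23] [ 0.149  0.009 -0.025] 59.95307862422468 [ -1.2   -0.22 139.95] ax [ 0.0054  0.0028 -0.0013]
[ -1.09  -0.75 139.04] [-0.16 -0.78 -0.23]
```

View pics/w15z.png

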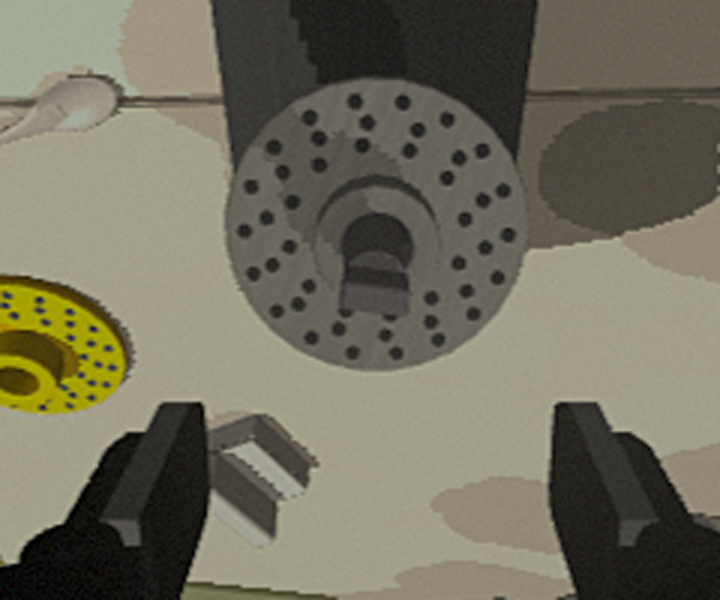

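Call:
move_arm --pt "-0.6 -0.06 0.86 0 0.67 0 0" --pt "-0.8 -0.06 0.86 0 0.67 0 0" --pt "-1 -0.06 0.86 -0.2 0.67 0 0" --pt "-1 -0.06 0.86 -0.2 0.67 0 0" --pt "-1 -0.06 0.86 -0.4 0.67 0 0" --pt "-1 -0.06 0.86 -0.4 0.67 0 0" --pt "-1 -0.06 0.86 -0.5 0.67 0 0" --pt "-1 -0.06 0.83 -0.5 0.67 0 0.22"

```text
time: 12.28
eef_pos: [512.6, 283.4, 93.0]
tool_rot: [-138.0, 89.7, -138.0]
ft_force: [-0.3, 0.3, -0.2]
finger_gap: 85.3
```

Call:
move_arm --pt "-1 0 0 0 0 0 0" --pt "-1 0 0 0 0 0 0" --pt "-1 0 0 0 0 0 0"

```text
time: 12.53
eef_pos: [512.7, 281.6, 94.0]
tool_rot: [-122.4, 89.5, -122.3]
ft_force: [1.3, -0.5, 0.3]
finger_gap: 85.4
```

```bash

python3 st.py w16 "0,0,-31" 0,400,0,640 1
```

```text
12.5333 [512.71 281.55  94.02] [ 1.25 -0.46  0.35] [-0.039  0.012 -0.005] 85.40111392569553 [-272.72  -24.44  171.33] ax [ 0.0032  0.4159 -0.0937]
[-272.56  -24.04  171.9 ] [-0.24  0.99 -0.29]
```

View pics/w16.png

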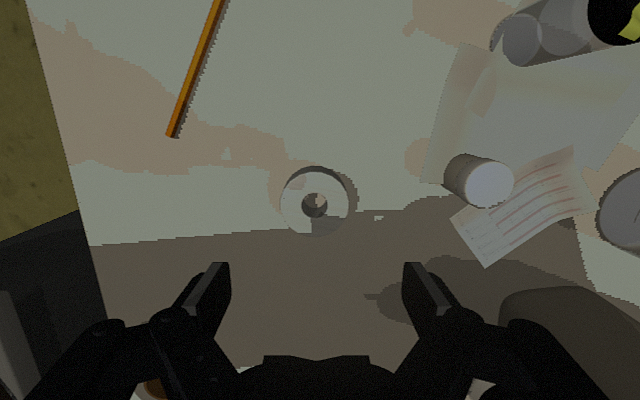

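```bash
python3 - <<'E'
from h import *
import pickle
s,c=pickle.load(open('w16.pkl','rb')); im=cv2.imread('pics/w16.png')
g=cv2.GaussianBlur(cv2.cvtColor(im,cv2.COLOR_BGR2GRAY),(3,3),0)
C0=onz(c,314.5,203.5,30); print(C0)
for lo in (15,30):
  e=cv2.Canny(g,lo,lo*2.5); ys,xs=np.nonzero(e)
  Q=np.array([onz(c,u,v,30) for u,v in zip(xs,ys) if abs(u-314)<60 and abs(v-203)<60])
  for R,dr in ((30,2),(11,2)):
    C=C0.copy()
    for _ in range(8):
        r=np.hypot(Q[:,0]-C[0],Q[:,1]-C[1]); q=Q[abs(r-R)<dr]
        sol=np.linalg.lstsq(np.c_[2*q[:,:2],np.ones(len(q))],(q[:,:2]**2).sum(1),rcond=None)[0]; C[:2]=sol[:2]
    print(lo,R,C,np.sqrt(sol[2]+sol[0]**2+sol[1]**2),len(q))
cv2.imwrite('pics/w16b.png',cv2.resize(im[150:250,260:370],None,fx=5,fy=5,interpolation=cv2.INTER_CUBIC))
E
```

```text
[512.21757843 285.0567574   30.        ]
15 30 [511.41852518 283.80860676  30.        ] 29.537490723022263 230
15 11 [511.79355273 283.57840337  30.        ] 11.23105369358219 99
30 30 [511.79127249 287.3350994   30.        ] 29.85929859877809 164
30 11 [511.86592045 283.64844466  30.        ] 11.290838502729027 95
```

View pics/w16b.png

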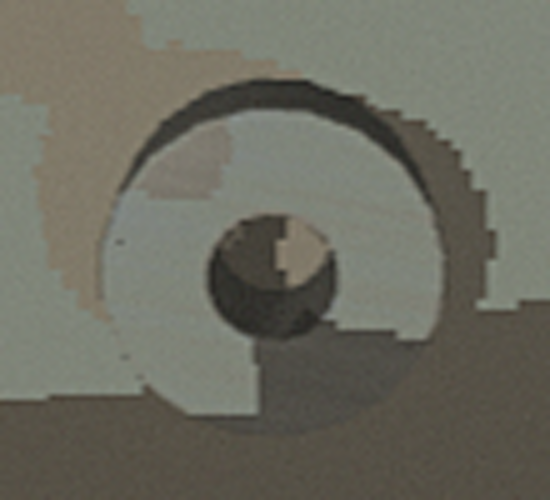

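Call:
move_arm --pt "-1 -0.02 0.05 -0.5 0 0 0" --pt "-1 0 0 -0.8 0 0 0" --pt "-1 0 0 -0.8 0 0 0" --pt "-1 0 0 -0.6 0 0 0" --pt "-1 0 0 -0.32 0 0 0" --pt "-1 0 0 0 0 0 0" --pt "-1 0 0 0 0 0 0" --grip_force 40

```text
time: 13.17
eef_pos: [512.7, 284.3, -25.5]
tool_rot: [-118.2, 89.7, -118.1]
ft_force: [0.4, 0.3, 1.5]
finger_gap: 85.5
```

Call:
move_arm --pt "1 0 0 0 0 0 0" --pt "1 0 0 0 0 0 0" --pt "1 0 0 0 0 0 0" --pt "1 0 0 0 0 0 0"

```text
time: 13.5
eef_pos: [513.5, 285.1, -24.0]
tool_rot: [-91.8, 89.8, -91.7]
ft_force: [-1.6, -1.7, 13.9]
finger_gap: 58.5
```

```bash

python3 st.py w17 "0,0,-31" 120,370,160,480 2.4
```

```text
13.5 [513.5  285.15 -23.97] [-1.64 -1.66 13.92] [-0.397  0.331  0.139] 58.485851266467556 [-325.78  -23.84   65.89] ax [ 0.0073  0.4187 -0.0937]
[-325.76  -23.86   65.88] [-2.29 -1.88 13.78]
```

View pics/w17z.png

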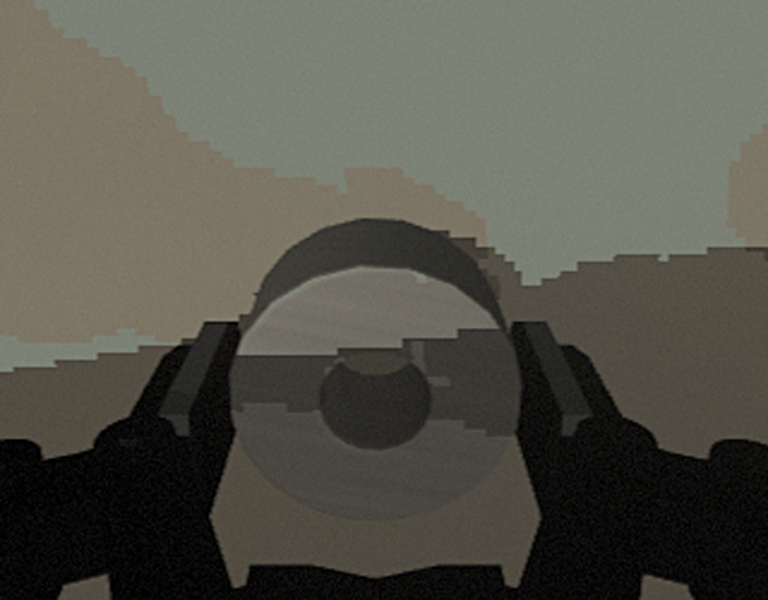

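Call:
move_arm --pt "1 0 0 0.25 0 0 0" --pt "1 0 0 0.7 0 0 0" --pt "1 0 0 0.95 0 0 0" --pt "1 0 0 0.95 0 0 0" --pt "1 0 0 0.95 0 0 0" --pt "1 0 0 0.95 0 0 0" --pt "1 0 0 0.6 0 0 0" --pt "1 0 0 0.25 0 0 0" --grip_force 80

```text
time: 14.22
eef_pos: [514.1, 285.6, 203.4]
tool_rot: [-26.9, 89.8, -26.8]
ft_force: [0.7, 0.4, -2.3]
finger_gap: 56.4
```

Call:
move_arm --pt "1 0.06 -0.84 0 -0.67 0 -0.1" --pt "1 0.06 -0.84 0 -0.67 0 -0.12" --pt "1 0.06 -0.84 0 -0.67 0 0" --pt "1 0.06 -0.84 0 -0.67 0 0" --pt "1 0.06 -0.84 0 -0.67 0 0" --pt "1 0.06 -0.84 0 -0.67 0 0" --pt "1 0.06 -0.84 0 -0.67 0 0" --pt "1 0.06 -0.84 0 -0.69 0 0"

```text
time: 14.88
eef_pos: [531.4, 14.3, 198.2]
tool_rot: [-89.5, 64.9, -90.5]
ft_force: [-0.4, -0.3, -1.0]
finger_gap: 56.5
```

Call:
move_arm --pt "1 0 0 0 0 0 0" --pt "1 0 0 0 0 0 0" --pt "1 0 0 0 0 0 0" --pt "1 0 0 0 0 0 0"

```text
time: 15.22
eef_pos: [531.7, 16.6, 198.2]
tool_rot: [-89.5, 65.1, -90.4]
ft_force: [0.7, -0.2, -1.3]
finger_gap: 56.6
```

```bash

python3 st.py w18 "0,0,-24" 160,360,200,440 3; python3 - <<'E'
from fitp import *
for lo in (12,25):
  for cir in ([(30,30),(11,30)],[(30,30)],[(11,30)]):
    ex=lambda q:((q[:,1]>248)&((q[:,0]<262)|(q[:,0]>372)))
    best=None
    for i in range(14):
        rng=np.random.default_rng(i); p0=np.array([-.8,1,-24])+rng.normal(0,1,3)*[1,1,1]
        if len(cir)>1: p0=np.r_[p0,rng.normal(0,.015,2)]
        r=fit('w18',p0,cir,ex,lo=lo)
        if best is None or r[4]<best[4]: best=r
    s,c,R,x,cost,vis=best
    o=s['eef_pos']+R@np.array([x[2],x[0],x[1]]); print(len(cir),lo,x.round(3),round(cost,1),o.round(1),seatc(o).round(2))
    if len(cir)==2: cv2.imwrite('pics/w18g.png',cv2.resize(vis[160:360,200:440],None,fx=3,fy=3))
E
```

```text
15.2167 [531.66  16.63 198.16] [ 0.71 -0.19 -1.32] [ 0.213  0.017 -0.003] 56.592201876575196 [ -1.81  -1.1  149.73] ax [ 0.0043  0.0019 -0.0009]
[ -1.83  -1.05 149.8 ] [ 0.75 -0.34 -1.71]
2 12 [-7.9200e-01  1.1990e+00 -2.2936e+01 -6.0000e-03  4.3000e-02] 71.1 [532.9  25.5 219.3] [-1.0200e+00  1.1000e-01  1.4867e+02]
1 12 [ -4.125   1.202 -19.351] 12.7 [532.9  21.  217.5] [2.3100e+00 1.3000e-01 1.4508e+02]
1 12 [ -0.092   1.045 -25.737] 5.9 [532.8  27.4 221.6] [-1.7100e+00 -6.0000e-02  1.5147e+02]
2 25 [-8.1400e-01  1.2300e+00 -2.2977e+01 -7.0000e-03  4.2000e-02] 71.2 [533.   25.5 219.4] [-1.0000e+00  1.4000e-01  1.4871e+02]
1 25 [ -4.05    1.214 -19.498] 13.0 [532.9  21.1 217.6] [2.2300e+00 1.4000e-01 1.4522e+02]
1 25 [ -0.092   1.045 -25.737] 5.9 [532.8  27.4 221.6] [-1.7100e+00 -6.0000e-02  1.5147e+02]
```

View pics/w18g.png

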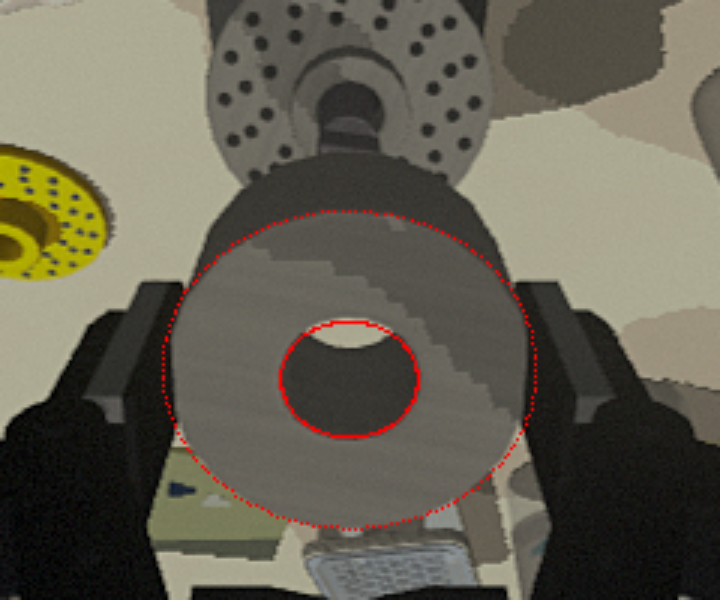

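Call:
move_arm --pt "1 -0.005 -0.2 -0.415 0 0 0" --pt "1 0 -0.2 -0.415 0 0 0" --pt "1 -0.005 -0.2 -0.415 0 0 0" --pt "1 -0.005 -0.2 -0.415 0 0 0" --pt "1 0 0 0 0 0 0" --pt "1 0 0 0 0 0 0" --pt "1 0 0 0 0 0 0"

```text
time: 15.85
eef_pos: [531.5, -15.4, 132.5]
tool_rot: [-89.4, 65.1, -90.4]
ft_force: [0.0, -0.0, -1.1]
finger_gap: 56.8
```

```bash

python3 st.py w19 " -.8,1.2,-23" 230,330,260,370 5; python3 - <<'E'
from h import *
b=save('side','s19')[:,:,::-1]; d=save('scene','c19')[:,:,::-1]
cv2.imwrite('pics/s19.png',np.hstack([cv2.resize(b[160:240,300:370],None,fx=5.5,fy=6,interpolation=cv2.INTER_CUBIC),cv2.resize(d[130:210,320:390],None,fx=5.5,fy=6,interpolation=cv2.INTER_CUBIC)]))
E
```

```text
15.85 [531.55 -15.45 132.49] [ 0.02 -0.04 -1.07] [ 0.239  0.035 -0.023] 56.7942278206255 [ 0.29  0.54 75.66] ax [ 0.0048  0.0013 -0.0006]
[ 0.29  0.77 75.9 ] [ 0.06  0.   -0.47]
```

View pics/s19.png

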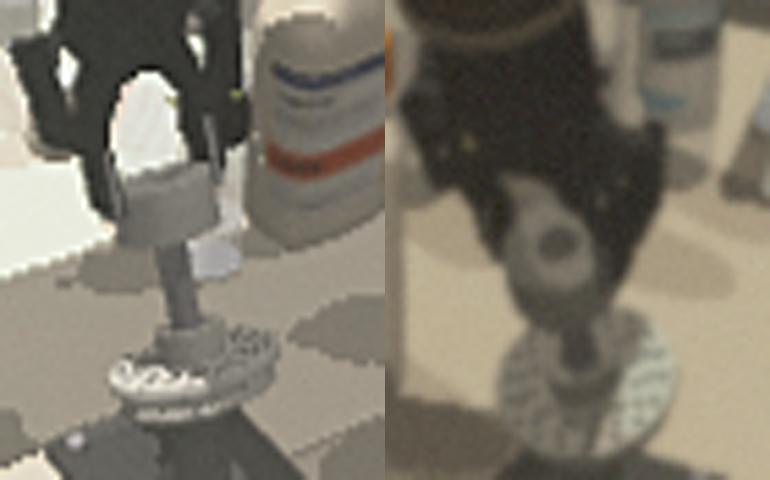

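Call:
move_arm --pt "1 -0.015 0.005 0 0 0 0" --pt "1 0 -0.05 -0.11 0 0 0" --pt "1 0 -0.05 -0.11 0 0 0" --pt "1 0 -0.05 -0.115 0 0 0" --pt "1 0 -0.055 -0.115 0 0 0" --pt "1 0 0 0 0 0 0" --pt "1 0 0 0 0 0 0"

```text
time: 16.58
eef_pos: [530.1, -24.4, 113.2]
tool_rot: [-89.7, 65.1, -90.6]
ft_force: [0.3, 0.6, -1.2]
finger_gap: 56.6
```

```bash

python3 st.py w20 " -.8,1.2,-23" 225,345,255,375 5
```

```text
16.5833 [530.07 -24.38 113.22] [ 0.34  0.64 -1.2 ] [ 0.328 -0.05   0.002] 56.6056160453546 [ 0.25 -0.73 54.41] ax [ 0.0029  0.0008 -0.0004]
[ 0.22 -0.53 54.71] [-0.57  0.41 -1.73]
```

View pics/w20z.png

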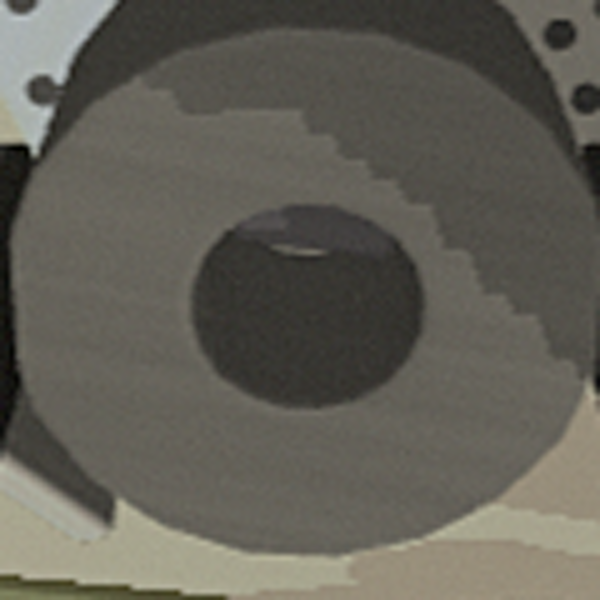

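Call:
move_arm --pt "1 0.015 -0.03 -0.064 0 0 0" --pt "1 0 -0.06 -0.13 0 0 0" --pt "1 0 -0.06 -0.13 0 0 0" --pt "1 0 -0.06 -0.13 0 0 0" --pt "1 0 -0.045 -0.09 0 0 0" --pt "1 0 0 0 0 0 0" --pt "1 0 0 0 0 0 0"

```text
time: 17.22
eef_pos: [530.7, -34.5, 91.6]
tool_rot: [-89.6, 65.1, -90.6]
ft_force: [0.3, -0.8, -1.5]
finger_gap: 56.7
```

```bash

python3 st.py w21 " -.8,1.2,-23" 215,365,240,390 4
```

```text
17.2167 [530.72 -34.51  91.6 ] [ 0.32 -0.84 -1.52] [ 0.308 -0.025 -0.03 ] 56.68158031484956 [ 0.28  0.09 30.54] ax [ 0.0031  0.0008 -0.0004]
[ 0.24  0.31 30.82] [ 0.25  0.13 -2.74]
```

View pics/w21z.png

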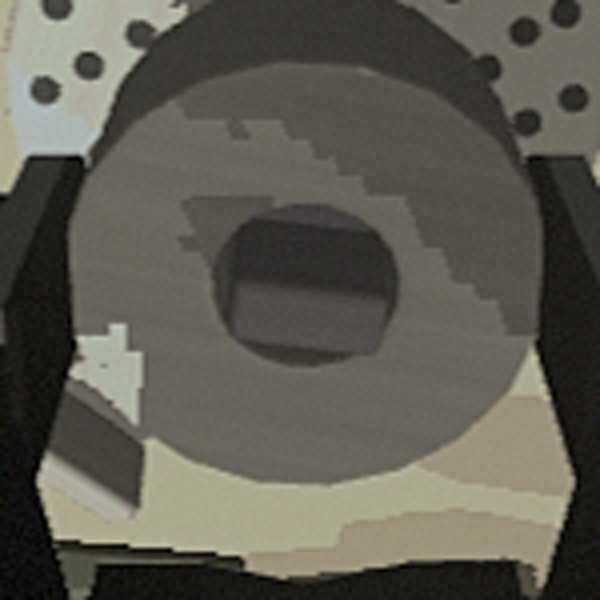

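Well centred. Creeping down to contact.

Call:
move_arm --pt "1 0 -0.011 -0.023 0 0 0" --pt "1 0 -0.011 -0.023 0 0 0" --pt "1 0 -0.011 -0.023 0 0 0" --pt "1 0 -0.011 -0.023 0 0 0" --pt "1 0 0 0 0 0 0"

```text
time: 17.68
eef_pos: [530.9, -36.1, 88.1]
tool_rot: [-89.6, 65.1, -90.5]
ft_force: [-0.2, 0.7, -1.9]
finger_gap: 56.7
```

Call:
move_arm --pt "1 0 -0.011 -0.023 0 0 0" --pt "1 0 0 0 0 0 0"

```text
time: 17.85
eef_pos: [531.0, -36.5, 87.2]
tool_rot: [-89.5, 65.1, -90.5]
ft_force: [-0.2, 0.3, -2.2]
finger_gap: 56.6
```

Call:
move_arm --pt "1 0 -0.011 -0.023 0 0 0" --pt "1 0 0 0 0 0 0"

```text
time: 18.02
eef_pos: [531.2, -36.5, 87.0]
tool_rot: [-89.4, 65.1, -90.4]
ft_force: [-4.6, 8.3, 12.8]
finger_gap: 56.5
```

Call:
move_arm --pt "-1 0 0 0 0 0 0" --pt "-1 0 0 0 0 0 0" --pt "-1 0 0 0 0 0 0" --pt "-1 0 0 0 0 0 0"

```text
time: 18.35
eef_pos: [531.0, -37.0, 86.4]
tool_rot: [-89.5, 65.1, -90.5]
ft_force: [0.0, 0.6, -0.8]
finger_gap: 85.5
```

Call:
move_arm --pt "-1 0 0.1 0.21 0 0 0" --pt "-1 0 0.2 0.43 0 0 0" --pt "-1 0.01 0.35 0.75 0 0 0" --pt "-1 0.01 0.35 0.75 0 0 0" --pt "-1 0.01 0.1 0.21 0 0 0" --pt "-1 0 0 0 0 0 0" --pt "-1 0 0 0 0 0 0"

```text
time: 18.93
eef_pos: [532.4, 7.4, 180.8]
tool_rot: [-89.4, 65.1, -90.3]
ft_force: [0.0, -0.4, -0.7]
finger_gap: 85.2
```

```bash

python3 st.py w22 "0,0,-31" 120,320,170,450 2.7;python3 - <<'E'
from h import *
b=save('side','s22')[:,:,::-1]
cv2.imwrite('pics/s22.png',cv2.resize(b[180:260,290:380],None,fx=6,fy=6,interpolation=cv2.INTER_CUBIC))
E
```

```text
18.9333 [532.37   7.37 180.81] [ 0.05 -0.4  -0.72] [ 0.192  0.057 -0.025] 85.23432831527143 [ -0.77  -0.28 137.09] ax [ 0.0051  0.0013 -0.0006]
[ -0.69  -0.86 136.15] [-0.29  0.15 -0.57]
```

View pics/w22z.png

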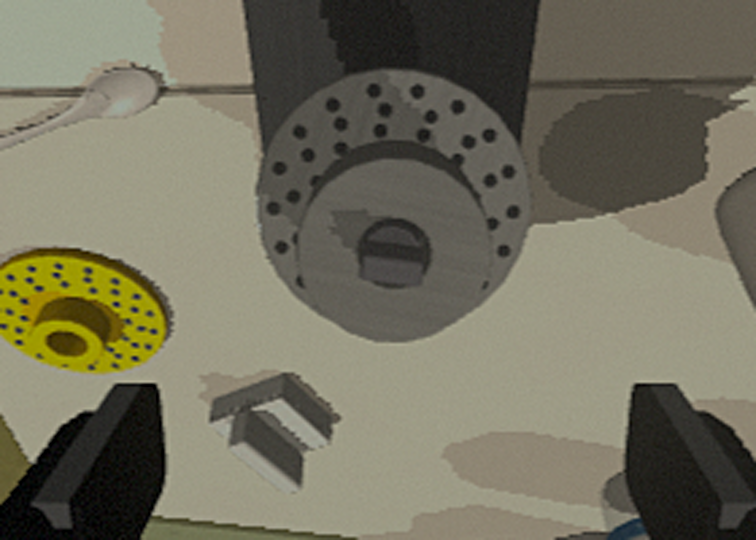

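View pics/s22.png

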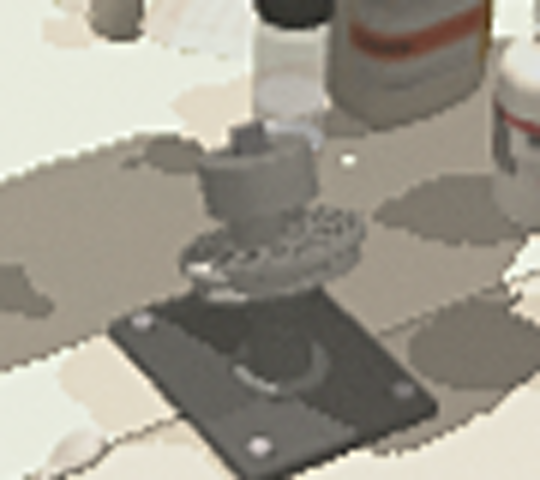

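```bash
python3 - <<'E'
from h import *
import pickle
s,c=pickle.load(open('w2.pkl','rb'))
P=[onz(c,*p,46) for p in [(133.2,206),(148,196.8),(181.2,243.2),(164.8,250)]]
for p in P: print(p)
m=np.mean(P,0); d=(P[2]-P[1]+P[3]-P[0])[:2]/2; print(m,d,np.linalg.norm(d),np.degrees(np.arctan2(d[1],d[0])))
# tang angle from w22 & w1 : direction in seat frame
for n,a,b in [('w1',(288+165/13,178+298/13),(288+440/13,178+333/13)),('w1',(288+215/13,178+178/13),(288+430/13,178+205/13))]:
    s,c=pickle.load(open(n+'.pkl','rb'))
    Q=[]
    for u,v in (a,b):
        o,dd=ray(c,u-.46,v-.46); t=((S+70*ZS-o)@ZS)/(dd@ZS); Q.append(o+dd*t)
    d=Q[1]-Q[0]; print(n,np.degrees(np.arctan2(d@XS,d@YS)),d, seatc(Q[0]),seatc(Q[1]))
E
```

```text
[ 464.64001187 -247.08116949   46.        ]
[ 478.82702979 -238.86419202   46.        ]
[ 500.98477599 -282.14475186   46.        ]
[ 485.20376331 -288.86153405   46.        ]
[ 482.41389524 -264.23791186   46.        ] [ 21.36074882 -42.5304622 ] 47.59329580021782 -63.33209840970971
w1 6.356419143737225 [15.50174707 -1.83905149  0.73086147] [ 3.09863758 -7.84607115 70.00002513] [ 4.8288111   7.68541081 70.00002513]
w1 6.244513019922284 [12.12023138 -1.41608629  0.56126966] [-3.70865076 -5.13380104 70.00002513] [-2.3799419   7.00929849 70.00002513]
```

Call:
move_arm --pt "-1 -0.24 -0.88 0.2 0.67 0 0" --pt "-1 -0.24 -0.88 0 0.67 0 0" --pt "-1 -0.24 -0.88 0 0.67 0 0" --pt "-1 -0.24 -0.88 -0.1 0.67 0 0" --pt "-1 -0.24 -0.88 -0.3 0.67 0 0" --pt "-1 -0.24 -0.88 -0.4 0.67 0 0" --pt "-1 -0.24 -0.88 -0.5 0.67 0 0" --pt "-1 -0.24 -0.88 -0.5 0.67 0 0.22"

```text
time: 19.7
eef_pos: [455.3, -272.2, 116.5]
tool_rot: [-105.0, 89.4, -105.0]
ft_force: [1.3, 0.7, 0.5]
finger_gap: 85.4
```

Call:
move_arm --pt "-1 0 0 0 0 0 0" --pt "-1 0 0 0 0 0 0" --pt "-1 0 0 0 0 0 0"

```text
time: 19.95
eef_pos: [455.3, -270.5, 116.5]
tool_rot: [-117.2, 89.3, -117.2]
ft_force: [-0.2, 1.1, 0.6]
finger_gap: 85.3
```

```bash

python3 st.py w23 "0,0,-31" 100,300,200,440 3
```

```text
19.95 [ 455.27 -270.54  116.54] [-0.21  1.08  0.59] [ 0.015 -0.01  -0.021] 85.3066950505362 [237.86 -72.19 -41.91] ax [ 0.0015  0.4112 -0.0936]
[237.23 -71.4  -41.01] [ 0.69  0.44 -0.28]
```

View pics/w23.png

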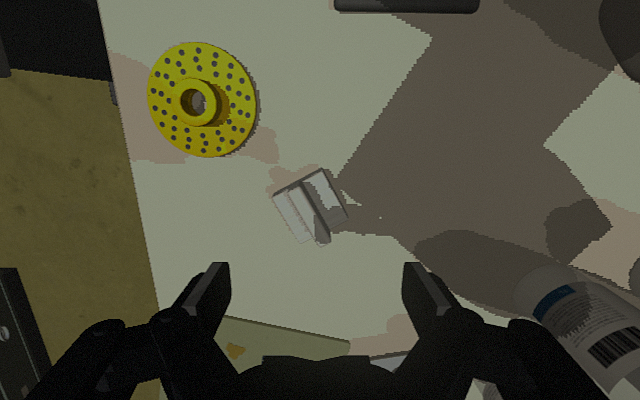

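View pics/w23z.png

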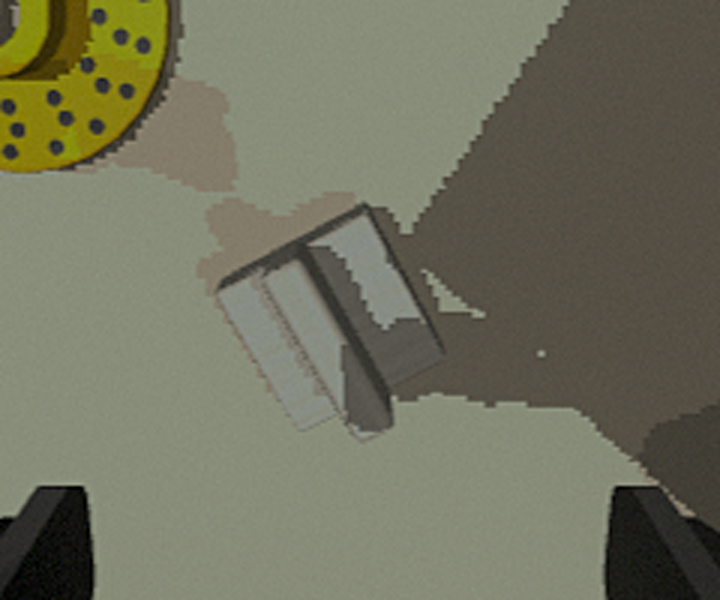

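```bash
python3 - <<'E'
from h import *
import pickle
s,c=pickle.load(open('w23.pkl','rb'))
px=lambda x,y:(200+(x+.5)/3-.5,100+(y+.5)/3-.5)
P=[onz(c,*px(*p),20) for p in [(217,290),(365,207),(443,352),(305,430)]]
m=np.mean(P,0); print(m); 
for i in range(4):
    d=P[(i+1)%4]-P[i]; print(P[i].round(1),np.linalg.norm(d).round(1),np.degrees(np.arctan2(d[1],d[0])).round(1))
im=cv2.imread('pics/w23.png')
def box(cx,cy,yaw):
    R=Rn.from_euler('z',yaw,degrees=True).as_matrix(); V=im.copy()
    for hx,hy,z in ((28,28,20),(31,7,46),(28,28,0),(31,7,20)):
        q=[R@np.array([a*hx,b*hy,0])+[cx,cy,z] for a,b in((1,1),(1,-1),(-1,-1),(-1,1))]
        u=((proj(c,q)-[200,100])*3+1).astype(int)
        yield u.reshape(-1,1,2)
V=cv2.resize(im[100:300,200:440],None,fx=3,fy=3,interpolation=cv2.INTER_CUBIC)
yaw=-61.5
cv2.polylines(V,list(box(m[0],m[1],yaw)),True,(0,0,255),1); cv2.imwrite('pics/w23f.png',V)
E
```

```text
[ 450.41785161 -281.29475451   20.        ]
[ 413.5 -270.4   20. ] 54.4 29.6
[ 460.8 -243.5   20. ] 54.5 -61.7
[ 486.6 -291.5   20. ] 53.7 -148.4
[ 440.9 -319.7   20. ] 56.4 119.1
```

View pics/w23f.png

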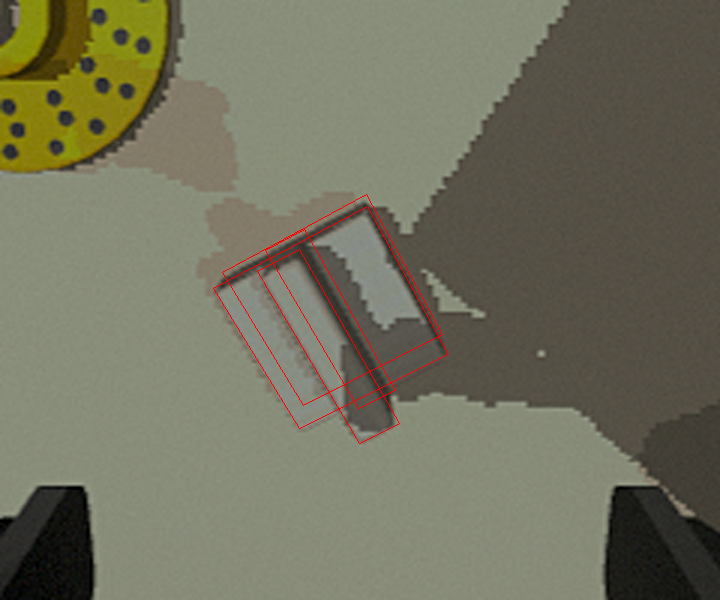

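Call:
move_arm --pt "-1 -0.02 -0.035 0 0 0 0.8" --pt "-1 -0.02 -0.035 0 0 0 0.8" --pt "-1 -0.02 -0.035 0 0 0 0.8" --pt "-1 -0.02 -0.035 -0.2 0 0 0.8" --pt "-1 -0.02 -0.035 -0.3 0 0 0.8" --pt "-1 -0.02 -0.035 -0.3 0 0 0.8" --pt "-1 -0.02 -0.035 -0.3 0 0 0.8" --pt "-1 0 -0.03 -0.3 0 0 0.77" --grip_force 40

```text
time: 20.67
eef_pos: [451.9, -279.2, 61.7]
tool_rot: [-105.4, 89.2, -75.7]
ft_force: [-0.3, -0.1, 0.1]
finger_gap: 85.4
```

Call:
move_arm --pt "-1 0 0 0 0 0 0" --pt "-1 0 0 0 0 0 0" --pt "-1 0 0 0 0 0 0"

```text
time: 20.92
eef_pos: [451.8, -280.4, 62.4]
tool_rot: [-105.0, 89.2, -75.7]
ft_force: [-0.2, -0.6, 0.0]
finger_gap: 85.5
```

```bash

python3 st.py w24 "0,0,-31" 120,360,180,460 2.6; python3 - <<'E'
from h import *
import pickle
s,c=pickle.load(open('w24.pkl','rb')); R=tool(s); print(R.round(3)); print(s['qpos'])
im=cv2.imread('pics/w24.png'); V=cv2.resize(im[120:360,180:460],None,fx=2.6,fy=2.6,interpolation=cv2.INTER_CUBIC)
Rz=Rn.from_euler('z',-60.8,degrees=True).as_matrix()
for hx,hy,z in ((28,28,20),(31,7,46)):
    q=[Rz@np.array([a*hx,b*hy,0])+[450.4,-281.5,z] for a,b in((1,1),(1,-1),(-1,-1),(-1,1))]
    cv2.polylines(V,[((proj(c,q)-[180,120])*2.6+1).astype(int).reshape(-1,1,2)],True,(0,0,255),1)
cv2.imwrite('pics/w24f.png',V)
E
```

```text
20.9167 [ 451.77 -280.36   62.39] [-0.21 -0.57  0.04] [-0.019  0.052  0.042] 85.46742793670282 [223.88 -75.81 -95.15] ax [ 0.0107  0.4094 -0.0936]
[224.26 -75.75 -95.17] [0.47 0.01 0.36]
[[ 0.003 -0.489  0.872]
 [-0.013  0.872  0.489]
 [-1.    -0.013 -0.004]]
[-34.70001132  28.35171828 114.39127546  -0.85205006  36.67435787
 -63.32319786]
```

View pics/w24f.png

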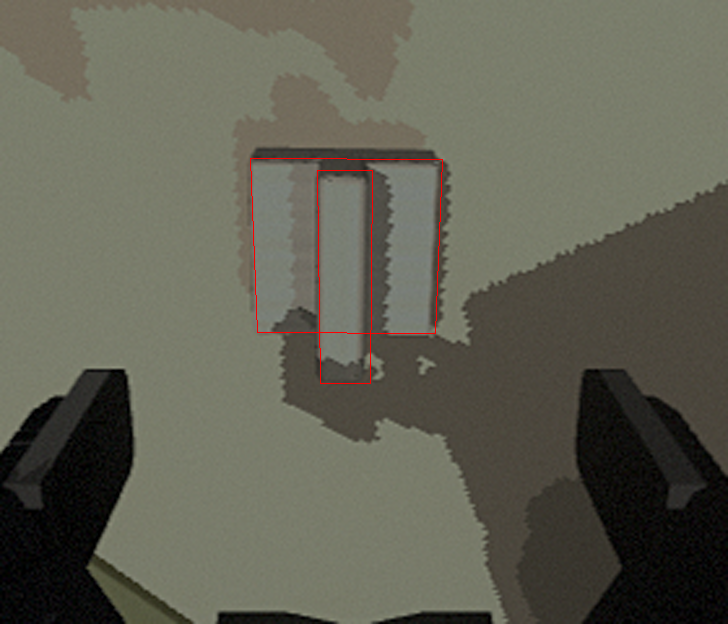

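Call:
move_arm --pt "-1 -0.065 -0.04 -0.4 0 0 0" --pt "-1 0 0 -0.7 0 0 0" --pt "-1 0 0 -0.46 0 0 0" --pt "-1 0 0 -0.2 0 0 0" --pt "-1 0 0 0 0 0 0" --pt "-1 0 0 0 0 0 0" --grip_force 40

```text
time: 21.47
eef_pos: [448.7, -282.9, -8.2]
tool_rot: [-106.1, 89.2, -76.8]
ft_force: [0.5, -0.4, 0.5]
finger_gap: 85.2
```

Call:
move_arm --pt "1 0 0 0 0 0 0" --pt "1 0 0 0 0 0 0" --pt "1 0 0 0 0 0 0" --pt "1 0 0 0 0 0 0" --pt "1 0 0 0 0 0 0" --pt "1 0 0 0 0 0 0" --pt "1 0 0 0 0 0 0"

```text
time: 22.05
eef_pos: [448.5, -283.0, -8.4]
tool_rot: [-105.3, 89.2, -76.0]
ft_force: [-1.0, 0.6, 8.8]
finger_gap: 13.0
```

```bash

python3 st.py w25 "0,0,-31" 120,360,180,460 2.6
```

```text
22.05 [ 448.53 -283.     -8.4 ] [-1.02  0.58  8.79] [ 0.106  0.06  -0.024] 13.000382285252414 [ 196.41  -78.99 -160.45] ax [ 0.0106  0.4097 -0.0936]
[ 196.46  -78.96 -160.43] [-0.52  0.43  8.72]
```

View pics/w25z.png

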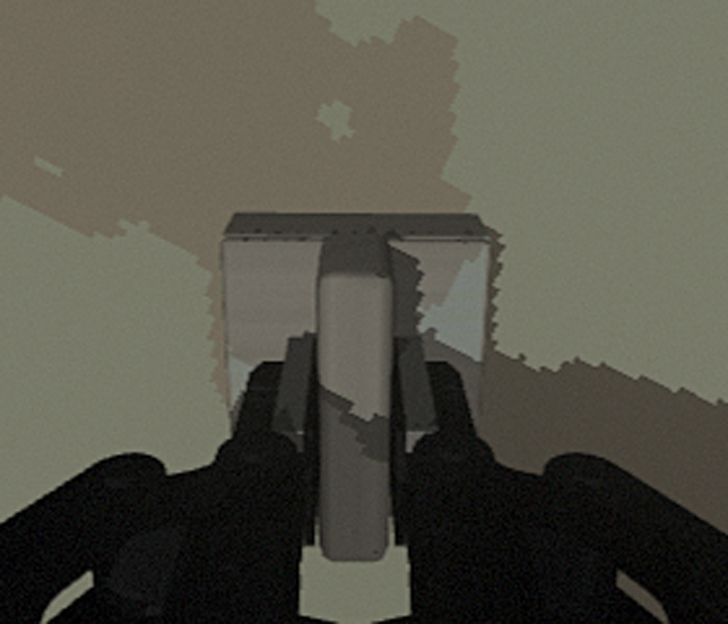

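```bash
cat > rt.py <<'E'
from h import *
def Rt(deg):
    t=np.cos(np.radians(deg))*YS+np.sin(np.radians(deg))*XS
    x=-ZS/np.linalg.norm(ZS); y=-t; y=y-x*(x@y); y/=np.linalg.norm(y); return np.c_[x,y,np.cross(x,y)]
if __name__=='__main__':
    import sys
    s=ctrl.get_state(); R=tool(s); T=Rt(float(sys.argv[1])); rv=Rn.from_matrix(T@R.T).as_rotvec()
    print('rotvec units total',(rv/.08).round(2),'deg',np.degrees(np.linalg.norm(rv)).round(2)); print(T.round(3)); print(s['qpos'].round(1))
E
python3 rt.py 6.3
```

```text
rotvec units total [-4.88  2.74 11.43] deg 58.31
[[-0.007 -0.992  0.125]
 [-0.423  0.117  0.899]
 [-0.906 -0.046 -0.42 ]]
[-35.1  35.2 116.6  -1.1  27.7 -63.5]
```

Call:
move_arm --pt "1 0 0 0.3 0 0 0" --pt "1 0 0 0.6 0 0 0" --pt "1 0 0 0.9 0 0 0" --pt "1 0 0 0.9 0 0 0" --pt "1 0 0 0.9 0 0 0" --pt "1 0 0 0.6 0 0 0" --pt "1 0 0 0.3 0 0 0" --pt "1 0 0 0.3 0 0 0" --grip_force 80

```text
time: 22.77
eef_pos: [448.6, -283.0, 184.9]
tool_rot: [-102.1, 89.2, -72.7]
ft_force: [-0.7, 0.0, -1.7]
finger_gap: 12.1
```

Call:
move_arm --pt "1 0.175 0.6 0 -0.407 0.228 0.952" --pt "1 0.175 0.6 0 -0.407 0.228 0.952" --pt "1 0.175 0.6 0 -0.407 0.228 0.952" --pt "1 0.175 0.6 0 -0.407 0.228 0.952" --pt "1 0.175 0.6 0 -0.407 0.228 0.952" --pt "1 0.175 0.6 0 -0.407 0.228 0.952"

```text
time: 23.27
eef_pos: [490.5, -137.8, 183.3]
tool_rot: [-159.1, 76.7, -103.2]
ft_force: [0.9, -1.1, -2.4]
finger_gap: 12.6
```

Call:
move_arm --pt "1 0.175 0.6 0 -0.407 0.228 0.952" --pt "1 0.175 0.6 0 -0.407 0.228 0.952" --pt "1 0.175 0.6 0 -0.407 0.228 0.952" --pt "1 0.175 0.6 0 -0.407 0.228 0.952" --pt "1 0.175 0.6 0 -0.407 0.228 0.952" --pt "1 0.175 0.6 0 -0.407 0.228 0.952" --pt "1 0 0 0 0 0 0" --pt "1 0 0 0 0 0 0"

```text
time: 23.93
eef_pos: [532.3, 6.7, 182.7]
tool_rot: [-173.8, 65.0, -91.0]
ft_force: [1.4, -0.7, -2.0]
finger_gap: 12.2
```

Call:
move_arm --pt "1 0 0 0 0 0 0" --pt "1 0 0 0 0 0 0"

```text
time: 24.1
eef_pos: [532.0, 4.2, 183.3]
tool_rot: [-173.7, 65.0, -91.1]
ft_force: [-0.9, -0.4, -3.1]
finger_gap: 12.2
```

```bash

python3 st.py w26 "0,0,-8.4" 120,360,180,460 2.6; python3 rt.py 6.3; python3 - <<'E'
from h import *
b=save('side','s26')[:,:,::-1]; d=save('scene','c26')[:,:,::-1]
cv2.imwrite('pics/s26.png',np.hstack([cv2.resize(b[130:240,270:380],None,fx=3.6,fy=4,interpolation=cv2.INTER_CUBIC),cv2.resize(d[100:210,300:410],None,fx=3.6,fy=4,interpolation=cv2.INTER_CUBIC)]))
E
```

```text
24.1 [532.02   4.18 183.29] [-0.88 -0.37 -3.12] [0.389 0.    0.013] 12.181375169044205 [  3.12  -0.41 115.4 ] ax [-0.0009 -0.0004  0.0002]
[  3.32  -0.37 115.39] [ 0.48 -0.44 -2.03]
rotvec units total [0.01 0.   0.03] deg 0.13
[[-0.007 -0.992  0.125]
 [-0.423  0.117  0.899]
 [-0.906 -0.046 -0.42 ]]
[ 15.1  24.  106.  -27.8  60.5 -51.3]
```

View pics/w26.png

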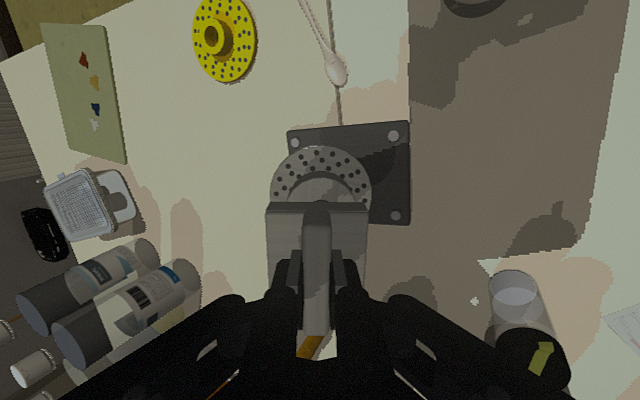

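View pics/s26.png

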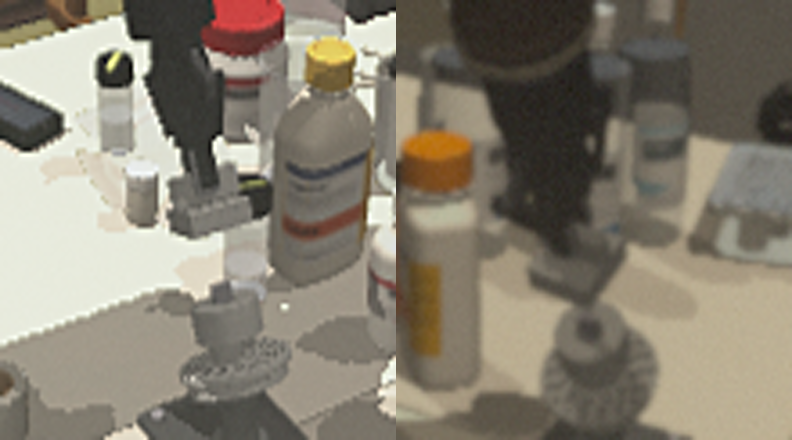

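Call:
move_arm --pt "1 0.5 -0.06 0 0 0 0" --pt "1 0.5 -0.06 0 0 0 0" --pt "1 0.1 0 0 0 0 0" --pt "1 0 0 0 0 0 0" --pt "1 0 0 0 0 0 0" --pt "1 0 0 0 0 0 0"

```text
time: 24.75
eef_pos: [575.4, -0.1, 183.1]
tool_rot: [-173.8, 65.0, -91.2]
ft_force: [-0.2, -0.1, -3.1]
finger_gap: 11.6
```

```bash

python3 st.py w27 "0,0,-8.4" 120,300,230,430 4
```

```text
24.75 [ 5.7538e+02 -6.0000e-02  1.8312e+02] [-0.19 -0.06 -3.08] [ 0.383 -0.026  0.023] 11.577108232506117 [  6.21  43.02 113.77] ax [-0.0011 -0.0007  0.0004]
[  6.08  43.11 113.89] [-0.58  0.09 -2.59]
```

View pics/w27z.png

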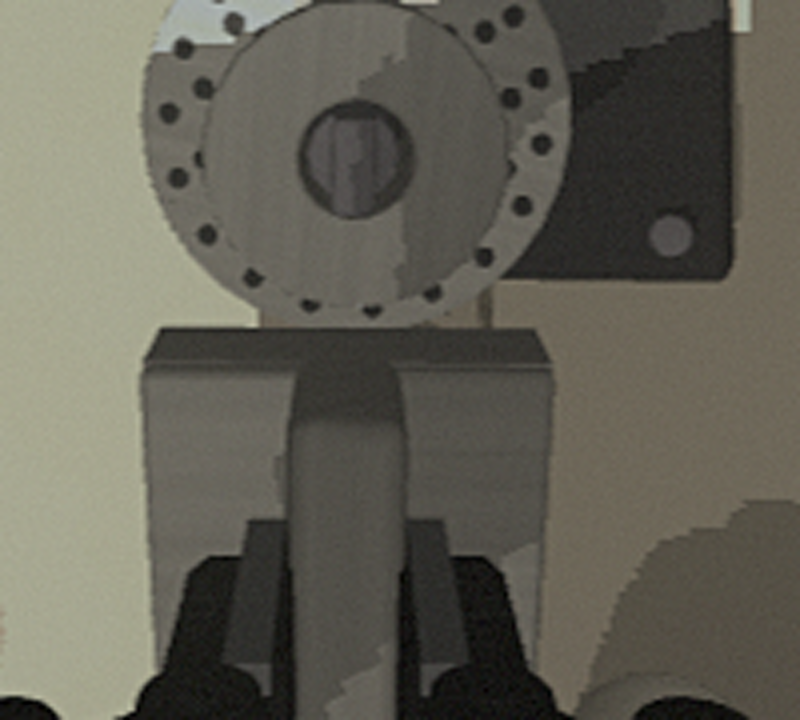

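```bash
cat > capfit.py <<'E'
from h import *
import pickle
from scipy.optimize import least_squares
s,c=pickle.load(open('w27.pkl','rb')); R=tool(s)
px=lambda x,y:np.array([230+(x+.5)/4-.5,120+(y+.5)/4-.5])
def P(p,yaw=0,tl=0):
    def f(ty,tz,h):
        v=Rn.from_rotvec([yaw,0,tl]).as_matrix()@np.array([-h,ty,tz]); return s['eef_pos']+R@(np.array([p[2],p[0],p[1]])+v)
    return f
obs=[((28,-28,20),(143,371)),((28,28,20),(553,370)),((31,-7,46),(290,427)),((31,7,46),(407,424)),((28,-28,0),(162,329)),((28,28,0),(540,329))]
sg=np.sign((proj(c,P([0,0,-8.4])(28,28,20))-proj(c,P([0,0,-8.4])(28,-28,20)))[0,0]); print('sign',sg)
def res(q):
    f=P(q[:3],q[3],q[4]); return np.hstack([proj(c,f(a[0],a[1]*sg,a[2]))[0]-px(*u) for a,u in obs])
sol=least_squares(res,[0,0,-8.4,0,0]); print(sol.x.round(3),res(sol.x).round(2))
o=s['eef_pos']+R@np.array([sol.x[2],sol.x[0],sol.x[1]])
print('cap cam',o,seatc(o))
def tangpt(u):
    oo,d=ray(c,*u); t=((S+70*ZS-oo)@ZS)/(d@ZS); return seatc(oo+d*t)
im=cv2.imread('pics/w27.png'); cv2.imwrite('pics/w27t.png',cv2.resize(im[140:180,297:340],None,fx=14,fy=14,interpolation=cv2.INTER_CUBIC))
E
python3 capfit.py
```

```text
sign 1.0
[-2.196e+00  4.650e-01 -5.429e+00 -3.000e-03  1.600e-02] [-0.26  0.5   0.72  0.45 -0.48 -0.48  1.06  0.18  0.34 -0.2  -1.62 -0.46]
cap cam [577.66218613   2.3972489  187.94222596] [  5.9903138   45.24666617 110.79198683]
```

View pics/w27t.png

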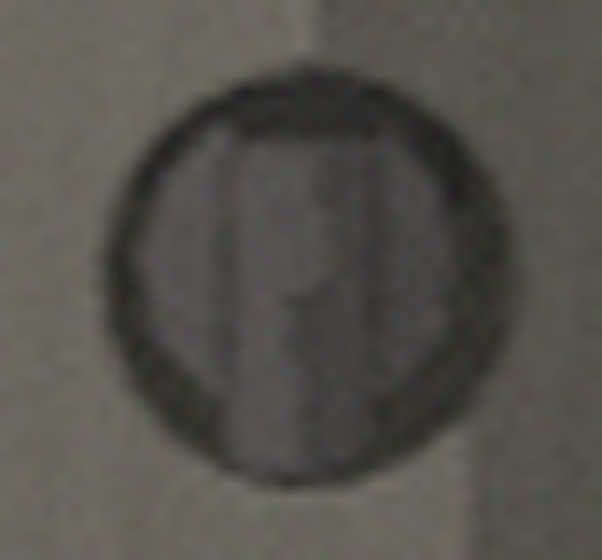

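```bash
cat >> capfit.py <<'E'
t=tangpt((317.8,161.75)); print('tang cam',t)
sol2=least_squares(lambda q:np.r_[res(np.r_[q[:2],-8.4,q[2:]])],[0,0,0,0]); print(sol2.x, sol2.cost,sol.cost)
o2=s['eef_pos']+R@np.array([-8.4,sol2.x[0],sol2.x[1]]); print(seatc(o2))
for nm,oo in(('free',o),('fix',o2)):
    d=t-seatc(oo); print(nm,'move seat x,y',d[:2],'world',d[0]*XS+d[1]*YS)
E
python3 capfit.py
```

```text
sign 1.0
[-2.196e+00  4.650e-01 -5.429e+00 -3.000e-03  1.600e-02] [-0.26  0.5   0.72  0.45 -0.48 -0.48  1.06  0.18  0.34 -0.2  -1.62 -0.46]
cap cam [577.66218613   2.3972489  187.94222596] [  5.9903138   45.24666617 110.79198683]
tang cam [2.03249020e-01 4.25236365e-02 7.00000251e+01]
[-1.52523884  0.45454958 -0.002783    0.00613673] 4.43150505056294 2.830294391015072
[  5.92386959  44.58229014 113.76368519]
free move seat x,y [ -5.78706478 -45.20414254] world [-45.10572227   6.03298412  -2.44572171]
fix move seat x,y [ -5.72062057 -44.5397665 ] world [-44.44249838   5.96117944  -2.41764115]
```

Call:
move_arm --pt "1 -0.56 0.075 -0.03 0 0 0" --pt "1 -0.56 0.075 -0.03 0 0 0" --pt "1 0 0 0 0 0 0" --pt "1 0 -0.127 -0.272 0 0 0" --pt "1 0 -0.127 -0.272 0 0 0" --pt "1 -0.005 -0.127 -0.272 0 0 0" --pt "1 0 0 0 0 0 0" --pt "1 0 0 0 0 0 0"

```text
time: 25.47
eef_pos: [530.9, -9.1, 148.2]
tool_rot: [-173.8, 64.9, -91.1]
ft_force: [0.2, -0.0, -0.8]
finger_gap: 11.9
```

Call:
move_arm --pt "1 0 0 0 0 0 0"

```text
time: 25.55
eef_pos: [531.6, -8.7, 148.8]
tool_rot: [-173.6, 65.0, -90.9]
ft_force: [0.5, -0.1, -2.1]
finger_gap: 12.0
```

```bash

python3 st.py w28 " -1.85,.46,-7" 150,300,230,430 4;python3 rt.py 6.3; python3 - <<'E'
from h import *
b=save('side','s28')[:,:,::-1]; d=save('scene','c28')[:,:,::-1]
cv2.imwrite('pics/s28.png',np.hstack([cv2.resize(b[160:250,290:370],None,fx=5,fy=5,interpolation=cv2.INTER_CUBIC),cv2.resize(d[130:220,315:390],None,fx=5,fy=5,interpolation=cv2.INTER_CUBIC)]))
E
```

```text
25.55 [531.6   -8.73 148.77] [ 0.49 -0.15 -2.09] [ 0.318 -0.052 -0.006] 11.973920880573646 [-1.000e-02  1.270e+00  7.725e+01] ax [ 0.0004 -0.0005  0.0002]
[-4.000e-02  1.430e+00  7.739e+01] [ 0.47 -0.64 -2.13]
rotvec units total [0.01 0.01 0.  ] deg 0.06
[[-0.007 -0.992  0.125]
 [-0.423  0.117  0.899]
 [-0.906 -0.046 -0.42 ]]
[ 13.9  26.3 108.3 -29.6  56.  -49.7]
```

View pics/s28.png

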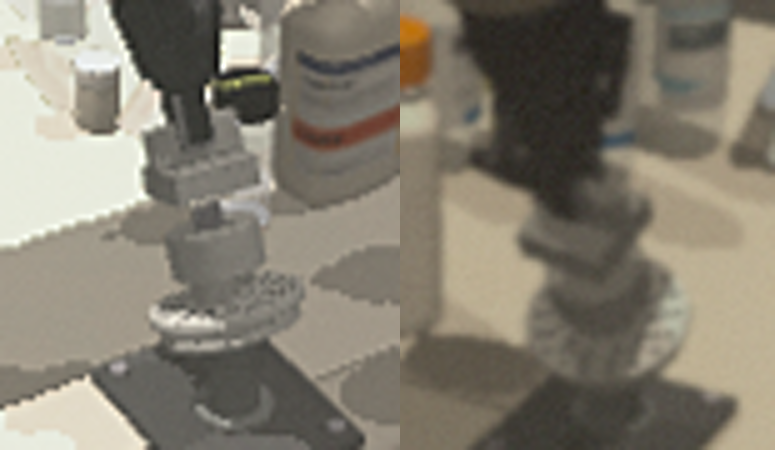

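Call:
move_arm --pt "1 -0.03 0 0 0 0 0" --pt "1 0 -0.027 -0.057 0 0 0" --pt "1 0 -0.027 -0.057 0 0 0" --pt "1 0 0 0 0 0 0" --pt "1 0 0 0 0 0 0" --pt "1 0 0 0 0 0 0"

```text
time: 26.2
eef_pos: [530.2, -11.1, 143.6]
tool_rot: [-173.7, 65.0, -91.0]
ft_force: [0.1, -0.4, -2.8]
finger_gap: 12.1
```

```bash

python3 st.py w29 " -1.85,.46,-7" 150,300,230,430 4
```

```text
26.2 [530.2  -11.15 143.59] [ 0.14 -0.41 -2.85] [ 0.382 -0.04   0.03 ] 12.057183106248138 [ 1.000e-02 -8.000e-02  7.152e+01] ax [-0.0002 -0.0006  0.0003]
[ 1.000e-02 -5.000e-02  7.157e+01] [ 0.41  0.89 -0.77]
```

Aligned within 0.2 mm; creep down with force readings.

Call:
move_arm --pt "1 0 -0.011 -0.023 0 0 0" --pt "1 0 -0.011 -0.023 0 0 0" --pt "1 0 0 0 0 0 0"

```text
time: 26.5
eef_pos: [530.1, -12.1, 141.6]
tool_rot: [-173.7, 65.0, -91.0]
ft_force: [-0.6, -0.1, -2.2]
finger_gap: 12.4
```

Call:
move_arm --pt "1 0 -0.011 -0.023 0 0 0" --pt "1 0 0 0 0 0 0"

```text
time: 26.67
eef_pos: [530.1, -12.5, 140.7]
tool_rot: [-173.7, 65.0, -91.0]
ft_force: [1.6, 0.2, -1.2]
finger_gap: 12.0
```

Call:
move_arm --pt "1 0 -0.011 -0.023 0 0 0" --pt "1 0 0 0 0 0 0"

```text
time: 26.83
eef_pos: [530.1, -12.9, 139.8]
tool_rot: [-173.7, 65.0, -91.0]
ft_force: [-0.3, 0.1, -2.8]
finger_gap: 12.4
```

Call:
move_arm --pt "1 0 -0.011 -0.023 0 0 0" --pt "1 0 0 0 0 0 0"

```text
time: 27.0
eef_pos: [530.1, -13.4, 138.9]
tool_rot: [-173.7, 65.0, -91.0]
ft_force: [-0.0, 0.1, -1.2]
finger_gap: 12.2
```

```bash

python3 st.py w30 " -1.85,.46,-7" 150,300,230,430 4
```

```text
27.0 [530.14 -13.37 138.91] [-0.04  0.09 -1.23] [ 0.339  0.003 -0.023] 12.165258388695557 [ 5.000e-02 -1.100e-01  6.634e+01] ax [-0.0002 -0.0006  0.0003]
[ 3.00e-02 -1.10e-01  6.64e+01] [-0.64 -0.3  -1.67]
```

Call:
move_arm --pt "1 0 -0.011 -0.023 0 0 0" --pt "1 0 -0.011 -0.023 0 0 0" --pt "1 0 0 0 0 0 0"

```text
time: 27.3
eef_pos: [530.1, -14.3, 137.0]
tool_rot: [-173.7, 65.0, -91.0]
ft_force: [-0.2, 0.7, -1.8]
finger_gap: 12.3
```

Call:
move_arm --pt "1 0 -0.011 -0.023 0 0 0" --pt "1 0 -0.011 -0.023 0 0 0" --pt "1 0 0 0 0 0 0"

```text
time: 27.55
eef_pos: [530.1, -15.2, 135.2]
tool_rot: [-173.7, 65.0, -91.0]
ft_force: [-0.0, 0.0, -1.7]
finger_gap: 11.9
```

Call:
move_arm --pt "1 0 -0.011 -0.023 0 0 0" --pt "1 0 -0.011 -0.023 0 0 0" --pt "1 0 0 0 0 0 0"

```text
time: 27.8
eef_pos: [530.1, -16.0, 133.4]
tool_rot: [-173.7, 65.0, -91.0]
ft_force: [0.4, 0.2, -1.8]
finger_gap: 12.0
```

```bash

python3 st.py w31 " -1.85,.46,-7" 120,320,200,440 3;  python3 - <<'E'
from h import *
b=save('side','s31')[:,:,::-1]; d=save('scene','c31')[:,:,::-1]
cv2.imwrite('pics/s31.png',np.hstack([cv2.resize(b[170:250,295:365],None,fx=5.5,fy=5.5,interpolation=cv2.INTER_CUBIC),cv2.resize(d[140:220,315:385],None,fx=5.5,fy=5.5,interpolation=cv2.INTER_CUBIC)]))
E
```

```text
27.8 [530.11 -16.02 133.36] [ 0.4   0.16 -1.82] [ 0.389  0.043 -0.017] 12.02797402913701 [ 0.11 -0.09 60.19] ax [-0.0002 -0.0006  0.0003]
[ 1.300e-01 -4.000e-02  6.026e+01] [ 0.09  0.05 -2.08]
```

View pics/s31.png

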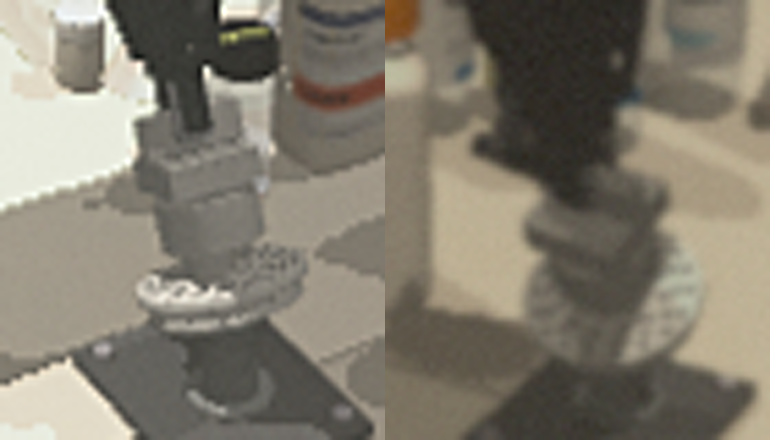

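The cap is over the tang with no contact, nearly on the sleeve. Continuing in 1 mm steps until touch.

Call:
move_arm --pt "1 0 -0.011 -0.023 0 0 0" --pt "1 0 -0.011 -0.023 0 0 0" --pt "1 0 0 0 0 0 0"

```text
time: 28.2
eef_pos: [530.1, -16.9, 131.5]
tool_rot: [-173.7, 65.0, -91.0]
ft_force: [0.6, -0.3, -1.7]
finger_gap: 12.0
```

Call:
move_arm --pt "1 0 -0.011 -0.023 0 0 0" --pt "1 0 0 0 0 0 0"

```text
time: 28.37
eef_pos: [530.1, -17.3, 130.6]
tool_rot: [-173.7, 65.0, -91.0]
ft_force: [0.2, -0.2, -2.9]
finger_gap: 12.0
```

```bash

python3 st.py w32 " -1.85,.46,-7" 120,320,200,440 3
```

```text
28.3667 [530.12 -17.32 130.62] [ 0.22 -0.24 -2.94] [ 0.273 -0.008 -0.045] 11.982578971256867 [ 1.200e-01 -5.000e-02  5.715e+01] ax [-0.0002 -0.0006  0.0003]
[ 1.400e-01 -3.000e-02  5.724e+01] [ 1.08  0.28 -3.2 ]
```

Call:
move_arm --pt "1 0 -0.008 -0.017 0 0 0" --pt "1 0 0 0 0 0 0"

```text
time: 28.58
eef_pos: [530.2, -17.6, 130.0]
tool_rot: [-173.7, 65.0, -91.0]
ft_force: [0.6, -0.4, -3.1]
finger_gap: 12.2
```

Call:
move_arm --pt "1 0 -0.008 -0.017 0 0 0" --pt "1 0 0 0 0 0 0"

```text
time: 28.75
eef_pos: [530.2, -17.9, 129.3]
tool_rot: [-173.7, 65.0, -91.0]
ft_force: [0.2, -0.5, -1.7]
finger_gap: 11.8
```

Call:
move_arm --pt "1 0 -0.008 -0.017 0 0 0" --pt "1 0 0 0 0 0 0"

```text
time: 28.92
eef_pos: [530.3, -18.2, 128.7]
tool_rot: [-173.7, 65.0, -91.0]
ft_force: [0.3, 0.5, -0.7]
finger_gap: 12.1
```

Call:
move_arm --pt "1 0 -0.008 -0.017 0 0 0" --pt "1 0 0 0 0 0 0"

```text
time: 29.08
eef_pos: [530.5, -18.3, 128.6]
tool_rot: [-173.6, 65.0, -90.9]
ft_force: [-2.5, 4.1, 7.3]
finger_gap: 12.2
```

Call:
move_arm --pt "1 0 -0.005 -0.011 0 0 0" --pt "1 0 0 0 0 0 0"

```text
time: 29.25
eef_pos: [530.6, -18.3, 128.5]
tool_rot: [-173.5, 65.0, -90.8]
ft_force: [-3.2, 7.7, 15.9]
finger_gap: 12.1
```

```bash

python3 st.py w33 " -1.85,.46,-7" 120,320,200,440 3;  python3 - <<'E'
from h import *
b=save('side','s33')[:,:,::-1]; d=save('scene','c33')[:,:,::-1]
cv2.imwrite('pics/s33.png',np.hstack([cv2.resize(b[170:250,295:365],None,fx=5.5,fy=5.5,interpolation=cv2.INTER_CUBIC),cv2.resize(d[140:220,315:385],None,fx=5.5,fy=5.5,interpolation=cv2.INTER_CUBIC)]))
E
```

```text
29.25 [530.61 -18.29 128.51] [-3.22  7.69 15.93] [ 0.279  0.673 -0.337] 12.114735098039546 [ 0.11  0.44 54.84] ax [ 0.0011 -0.0004  0.0002]
[ 0.13  0.41 54.85] [-4.17  7.07 15.06]
```

View pics/s33.png

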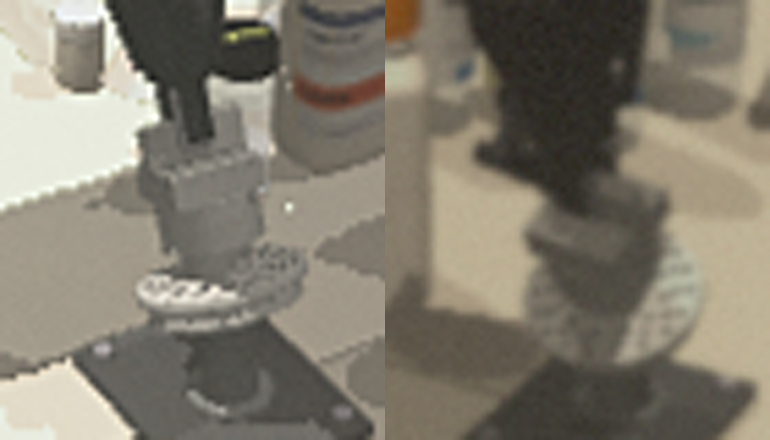

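View pics/w33z.png

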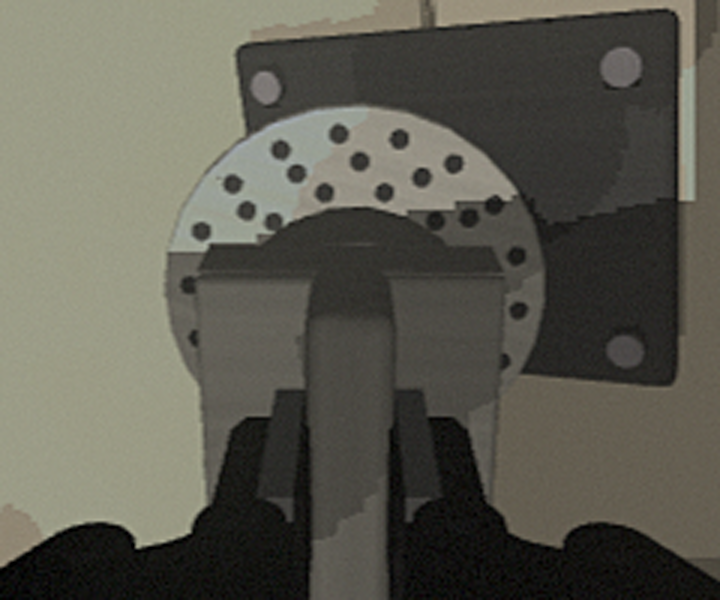

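Call:
move_arm --pt "-0.3 0 0 0 0 0 0" --pt "-0.3 0 0 0 0 0 0" --pt "-0.3 0 0 0 0 0 0" --pt "-0.3 0 0 0 0 0 0" --pt "-0.3 0 0 0 0 0 0"

```text
time: 29.82
eef_pos: [530.2, -18.8, 127.5]
tool_rot: [-173.7, 65.0, -91.0]
ft_force: [-0.6, 1.3, -0.5]
finger_gap: 55.3
```

Call:
move_arm --pt "-0.3 0 0.1 0.21 0 0 0" --pt "-0.3 0 0.2 0.43 0 0 0" --pt "-0.3 0 0.35 0.75 0 0 0" --pt "-0.3 0 0.35 0.75 0 0 0" --pt "-0.3 0 0.1 0.21 0 0 0" --pt "-0.3 0 0 0 0 0 0" --pt "-0.3 0 0 0 0 0 0"

```text
time: 30.4
eef_pos: [530.3, 25.6, 222.0]
tool_rot: [-173.6, 65.0, -90.8]
ft_force: [0.3, 0.1, -1.3]
finger_gap: 55.5
```

```bash

python3 st.py w34 "0,0,-31" 0,400,0,640 1;  python3 - <<'E'
from h import *
b=save('side','s34')[:,:,::-1]; d=save('scene','c34')[:,:,::-1]
cv2.imwrite('pics/s34.png',np.hstack([cv2.resize(b[170:250,295:365],None,fx=5.5,fy=5.5,interpolation=cv2.INTER_CUBIC),cv2.resize(d[140:220,315:385],None,fx=5.5,fy=5.5,interpolation=cv2.INTER_CUBIC)]))
E
```

```text
30.4 [530.33  25.59 221.96] [ 0.28  0.08 -1.28] [ 0.246  0.024 -0.014] 55.513443060602064 [ 9.0000e-02 -2.5200e+00  1.8208e+02] ax [ 0.0011 -0.0003  0.0001]
[ 1.8000e-01 -3.0100e+00  1.8115e+02] [ 0.13  0.19 -0.51]
```

View pics/w34.png

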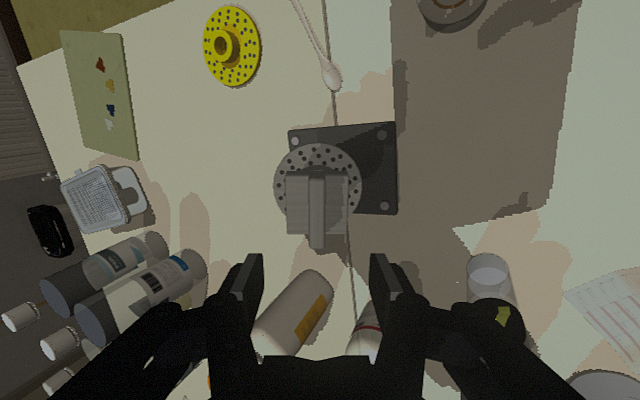

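View pics/s34.png

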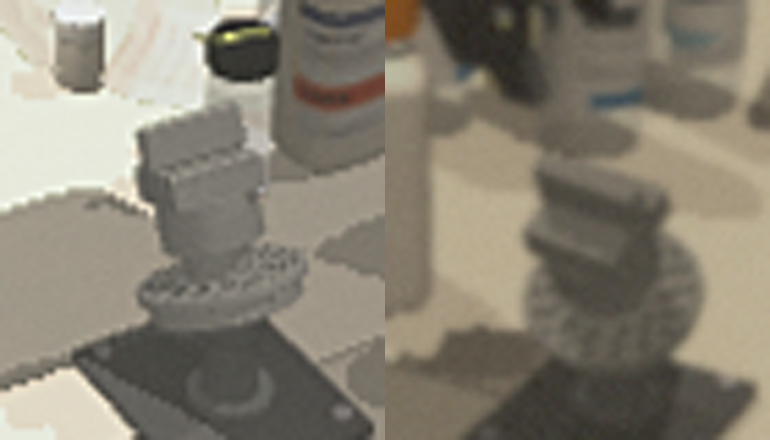

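View pics/c34.png

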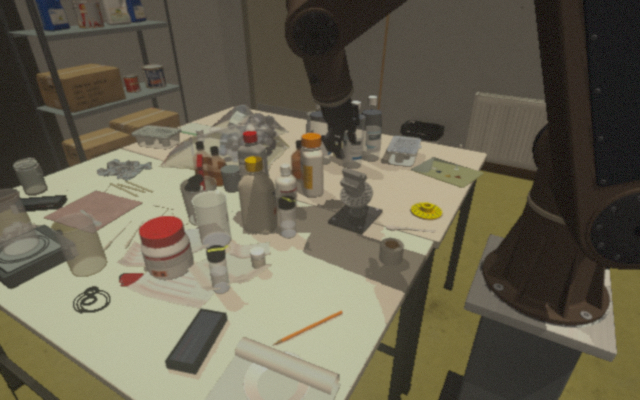

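```bash
python3 - <<'E'
from h import *
import pickle
s,c=pickle.load(open('w34.pkl','rb')); im=cv2.imread('pics/w34.png'); a=np.radians(6.3)
X=np.cos(a)*YS+np.sin(a)*XS; Y=np.cross(ZS,X)
V=cv2.resize(im[130:260,260:380],None,fx=4.5,fy=4.5,interpolation=cv2.INTER_CUBIC)
for base,col in((56,(0,0,255)),(70,(255,0,0))):
  for hx,hy,z in((28,28,20),(31,7,46)):
    q=[S+ZS*(base+z)+i*hx*X+j*hy*Y for i,j in((1,1),(1,-1),(-1,-1),(-1,1))]
    cv2.polylines(V,[((proj(c,q)-[260,130])*4.5+2).astype(int).reshape(-1,1,2)],True,col,1)
cv2.imwrite('pics/w34f.png',V)
E
```

```text
(no output)
```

View pics/w34f.png

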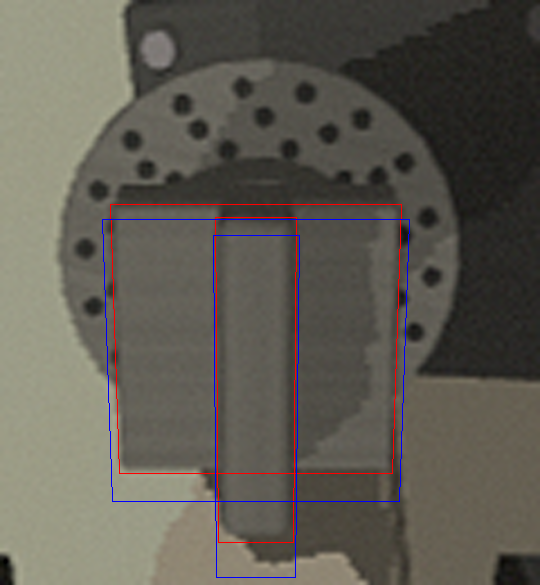

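The picture matches the seated model (56 mm, red) and not the "resting across the tang" one (70 mm, blue). Handing in.

```bash
python3 -c "
from workcell import ctrl
print(ctrl.finish_job()); print(ctrl.get_state()['time'])"
```

```text
the job is handed in; nothing more can be done
None
the job is handed in; nothing more can be done
```

The filter is built up on the post and handed in at about 30.5 s: support plate hub up, then the sleeve, then the cap over the tang. Each part was slid home and let go before the next; the hand-in reported no verdict.

- **Cap and tang:** I measured the tang's angle in the wrist-camera pictures (about 6° off the seat's y axis). I lined the bar up with it, so the cap went over the tang without touching it. I did not need to rest the cap on the tang and turn it.
- **Forces:** each part met its seat gently, at about 15–20 N.
- **Last checks:** the final wrist picture matches the seated cap model at 56 mm and not the one resting across the tang at 70 mm. In the side and scene pictures the three layers look flat and in order. The bystanders visible in the last pictures stand upright and look unmoved; I did not measure their shift. The gripper is clear of everything.
- **What disagreed:**
  - The real fingertips sit about 30–40 mm behind the reported TCP. My first grasp therefore closed above the plate's hub without touching it, and I corrected for this afterwards.
  - My height readings at contact were about 0.3–1.6 mm below nominal, which is within my measuring error.

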